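# Route the fume extraction to the triangle booth

## Robot

A 6-joint arm with a two-finger parallel gripper is mounted at the origin on the work surface. World frame = base frame: x ahead of the robot, y to its left, z up, the work surface at z = 0. Lengths are in m, angles in rad, forces in N, time in s.
With the tool pointing down it reaches from about 0.275 to 0.775 m from the base axis. Payload 14.6 kg.
Tool frame: the origin (TCP) lies between the finger pads; the fingertips stand 19 mm ahead of it and the grasp point (between the pads) is the TCP; y points along the fingers, z is the direction in which the jaws open and shut, and the axes are right-handed (so a half turn about y gives the same grasp; the last joint's range is limited). The gripper opens to 85 mm and grips with 20 to 120 N. Pads are 22 mm wide; open, the fingers measure 114 mm over their backs; the gripper's body (76 mm by 85 mm) begins 54 mm behind the grasp point. The pads swing forward as they close: fully open they stand 13 mm farther back than shut.
Start: joints at [-0.155, 0.263, -0.048, 1.259, 0, 1.415], TCP at [0.525, -0, 0.224] pointing down, gripper open.
Joint ranges: [-2.65, 2.65], [-0.89, 1.7], [-1.18, 1.37], [-2.13, 2.11], [-1.35, 1.29], [-3.14, 3.14]. Speed limits (rad/s): [1.89, 1.89, 2.57, 2.79, 3.14, 3.14].

## Interface

Orientations are given as a 3x3 rotation matrix whose columns are the frame's x, y, z axes.
In Python, from rig import manip, eyes gives the robot as it stands.
- The arm moves only by the tool servo_tool, never from a script. Its argument "rows" is a list of rows, each an object of numbers: "jaw": the closure, from -1 (fully open) to 1 (shut); "x", "y", "z": the shift along the tool's x, y, z in m; "rx", "ry", "rz": the turn, a rotation vector about the tool's x, y, z in units of 6 degrees (1.0 is 6 degrees). A call has 1 to 5 rows; each row is the pose to reach, as a shift and turn from the pose commanded when the call began, along the tool's axes at that moment; what a row does not reach only later rows make up. A row lasts 1/12 s, in which the tool goes at most 41.7 mm and 7.16 degrees, less where a joint would pass 70% of its speed; a pose out of reach is approached as far as the arm can. A call with a gripper value outside its range is refused whole. The fingers move at their own pace and stop on an object; the grip force is fixed at half the most. Time passes only in rows, so rows that repeat a pose let the fingers close. It gives the time, the measured TCP pose, the force and the opening at its end, in the units of the state.
- manip.observe(): the state, without advancing time (a new reading comes with each control period).
- eyes.camera(name): name is "scene" or "side" or "wrist"; returns (picture, depth): 384x512x3 uint8, red, green, blue; 384x512 float32, m along the optical axis (not along the pixel's ray), 0 where there is no reading.
- eyes.camera_info(name): a dict with "fx", "fy", "cx", "cy" (pixels), "extrinsics" (4x4, takes a point from world to camera coordinates). Camera axes: x right, y up, looking along -z (the intrinsics and any distortion apply to the point x, -y, -z); pixel columns grow to the right and rows downward; lengths in m; the calibration is good to about 2 mm. A picture is of the moment at which its call begins: read the wrist's pose just before it. camera_info takes no time and is no camera call; for the wrist camera it gives the pose at the moment of the call.
- manip.finish_job(): hands the job in, once; it reports no verdict.
The state is a dict: "time": time; "joints": joint angles; "joint_velocities": joint speeds; "joint_torque": joint torques, N m; "tool_pos": TCP position; "tcp_rot": TCP orientation; "force": force on the tool from outside, world axes, zero at the start; "moment": the same for the moment, N m; "finger_gap": opening from 0.0 (shut) to 1.0 (fully open).
Only numpy, scipy, OpenCV 4.12 (cv2) and the standard library are available. Lean on these libraries where they do the work, as an engineer would, in place of code of your own. Each camera call takes 0.05 s, during which the arm holds its last target.

## Task

Switch the fume extraction over to the booth with the triangular tag: push the steel tab of the selector on top of the drum round, with the outside of the fingers and without pinching it, until it points squarely at the middle of the triangular tag. Only then press the round start button on the starter box fully down and let it come up again, leaving the tab pointing at the triangle. Pick nothing up and leave the other things on the bench where they are.

Things in the scene. Friction and masses are not known exactly. Their poses are not given: they have to be found in the camera images.
- gate (a joint): angle (rad) of the rotary gate, a black disc 104 mm across on top of the drum, its top 14 mm above the deck (hub cap 20 mm). Vertical axis; grows anticlockwise seen from above; stops at -2.3 and 2.3. Starts within 0.35 of 0, between the two middle tags; the tags sit at -1.85, -0.75, 0.75, 1.85. Plain friction (about 3 N at the tab), no clicks or spring: it stays where left
- selector_axis (a point): point on the gate's axis at the height of the deck, the flat top of the fume-extraction selector: a fixed grey drum 290 mm across whose deck is 90 mm above the bench. Four steel duct collars stick out of its side below the deck, to 176 mm from the axis
- tab_mid (a point): point in the steel tab, an upright blade sticking out radially from the gate's disc: 12 mm thick, 52 mm long (40 to 92 mm from the axis), from 8 to 38 mm above the deck. The point is 75 mm from the axis, on the blade's mid-plane, 26 mm above the deck. Push the blade sideways on its flat face to turn the gate
- tab_line (a point): imaginary point straight out from the tab along its mid-plane, 118 mm from the axis and 4 mm above the deck; it turns with the gate and lies at a tag's centre when the tab points at that tag
- tag_triangle: the triangular white booth tag (flat three-cornered plate, 4 mm thick, corners 26 mm from its centre), fixed on the deck 118 mm from the axis, outside the tab's sweep; origin at its centre, on the deck. The other three tags on the same circle are round (40 mm), square (36 mm) and a cross (44 mm); which is where varies
- start_button (a joint): travel of the fan's start button, in m: 0 = up, 0.006 = fully down; a spring brings it back up, fully down takes about 5 N
- start_button_top (a point): centre of the top face of the start button, a round black push button 36 mm across in a metal ring in the middle of a fixed grey starter box (100 x 100 x 50 mm) to the left or right of the drum. On the drum's other side is a box of the same case with a flat square cover and no button
- nozzle: copper nozzle standing between drum and robot, 26 mm across, 55 mm tall; bystander on the bench, leave it alone; origin at the centre of its underside
- tip_jar: small jar, 48 mm across, 60 mm tall; bystander on the bench, leave it alone; origin at the centre of its underside
- angle_piece: piece of steel angle, 70 x 40 mm, 50 mm tall; bystander on the bench, leave it alone; origin at the centre of its underside
- hammer: hammer, 240 mm long, lying; bystander on the bench, leave it alone; origin at the centre of its underside
- wire_brush: brush, 200 mm long, lying; bystander on the bench, leave it alone; origin at the centre of its underside
- coupon: flat steel plate 90 x 50 x 8 mm; bystander on the bench, leave it alone; origin at the centre of its underside
- wire_spool: spool of wire lying flat, 90 mm across, 50 mm tall; bystander on the bench, leave it alone; origin at the centre of its underside
There are look-alikes about, which are no part of the job. What is shaped like the part that bears start_button but pink is not meant.

How it is judged:
On the way, in this order (a step that is already met when the one before it is completed fails the run):
1. the tab points at the triangular tag (horizontal distance between tab_line and tag_triangle below 0.012 m), for 0.3 s.
2. the start button is pressed down (horizontal distance between tab_line and tag_triangle below 0.012 m and value of joint start_button above 0.0045 m), for 0.05 s.
At the end, for the whole second after the job is handed in: the tab points at the centre of the triangular tag to within 12 mm at the tag (about 6 degrees) and is at rest, and the start button, having been pressed at least 4.5 mm after the tab was set, is up again (within 1.5 mm) (horizontal distance between tab_line and tag_triangle below 0.012 m and value of joint start_button below 0.0015 m and velocity of joint gate between -0.05 and 0.05 rad/s); the robot touches nothing.
It fails at once if the start button is pressed (over 3 mm) while the tab does not point at the triangular tag (value of joint start_button above 0.003 m and not (horizontal distance between tab_line and tag_triangle below 0.012 m)).
It fails at once if the tab is pinched: fingers press on both of its faces at once, over 2 N each (contact force between the fingers and gate_c2 above 2 N and contact force between the fingers and gate_c3 above 2 N).
It fails at once if a bystander is moved or lifted more than 20 mm (distance of any of nozzle, tip_jar, hammer, wire_brush, coupon, wire_spool, angle_piece from where it was at the start of the episode above 0.02 m).
It also fails if it takes over 54 s, if anything falls off the work surface, if the arm or the gripper's body presses on something with over 40 N, if the wrist force passes 120 N, or if a joint passes its speed limit or range.

## Working session

There is one attempt and no reset: what is moved stays moved. The work goes in short steps, Python scripts to look and compute and a tool call to move; the robot and the scene stay as the last step left them, time stands still between calls to the robot, and variables do not carry over. Pictures are saved under pics/ and viewed, and the job is handed in when it is done.

Besides the shell and the picture viewer there is one more tool, called after "Request:" as name(argument=value, ...) on one line, values as JSON. servo_tool: Moves the arm, as the interface text tells. Its arguments: {"type":"object","properties":{"rows":{"type":"array"}},"required":["rows"]}

```bash
mkdir -p pics; ls; python3 - <<'E'
from rig import manip, eyes
import cv2,numpy as np
for n in ["scene","side","wrist"]:
    i=eyes.camera_info(n); p,d=eyes.camera(n)
    np.savez(f"pics/{n}0.npz",p=p,d=d,**{k:np.array(i[k]) for k in i if k in("fx","fy","cx","cy","extrinsics")})
    cv2.imwrite(f"pics/{n}0.png",p[:,:,::-1]); print(n,list(i.keys()),i)
s=manip.observe();print(s)
E
```

```text
pics
scene ['fx', 'fy', 'cx', 'cy', 'extrinsics'] {'fx': 374.1636195389636, 'fy': 374.1636195389636, 'cx': 253.89127140110892, 'cy': 186.53052755270352, 'extrinsics': array([[-0.30086231,  0.95365633,  0.00463337,  0.2336879 ],
       [-0.78422818, -0.25016931,  0.56780409,  0.32971877],
       [ 0.54264909,  0.16719723,  0.82315068, -1.6523531 ],
       [ 0.        ,  0.        ,  0.        ,  1.        ]])}
side ['fx', 'fy', 'cx', 'cy', 'extrinsics'] {'fx': 351.23970278614394, 'fy': 351.23970278614394, 'cx': 255.14975509605352, 'cy': 195.2959452272529, 'extrinsics': array([[ 0.70288047, -0.71091563,  0.02362226, -0.40509458],
       [ 0.33740943,  0.36246355,  0.86877791, -0.25591873],
       [-0.62619   , -0.60267665,  0.49463819, -1.00138702],
       [ 0.        ,  0.        ,  0.        ,  1.        ]])}
wrist ['fx', 'fy', 'cx', 'cy', 'extrinsics'] {'fx': 306.0847684229985, 'fy': 306.0847684229985, 'cx': 253.1927311810254, 'cy': 191.71178963203363, 'extrinsics': array([[ 9.99999946e-01,  5.41891883e-05, -3.23925905e-04,
        -5.26042920e-01],
       [-1.49198623e-04,  9.53602
[... 346 characters left out ...]
,  1.41549627e+00]), 'joint_velocities': array([ 2.36775051e-04, -2.39289392e-05,  2.62224875e-03, -1.56389314e-03,
        2.89725650e-03,  2.66400240e-04]), 'joint_torque': array([ 2.40502384e-03, -6.37823009e+01,  3.84648621e+01,  1.05481912e-02,
       -5.52052688e-05,  6.25772100e-05]), 'tool_pos': array([5.24782437e-01, 1.65611892e-05, 2.23446402e-01]), 'tcp_rot': array([[-1.20279032e-05, -8.04625294e-04,  9.99999676e-01],
       [-9.99999994e-01,  1.05668997e-04, -1.19428830e-05],
       [-1.05659353e-04, -9.99999671e-01, -8.04626560e-04]]), 'force': array([0.10293319, 0.02869158, 0.28127026]), 'moment': array([ 0.04961745,  0.00028437, -0.02632492]), 'finger_gap': 0.9987163921383462}
```

View pics/scene0.png

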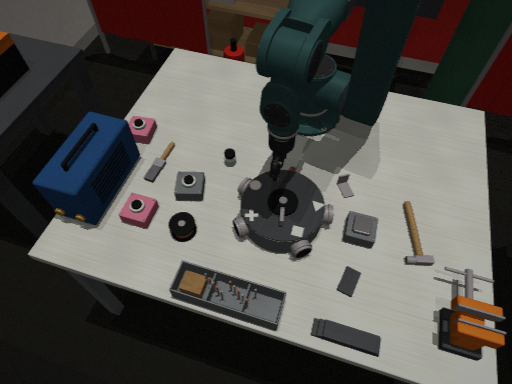

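View pics/side0.png

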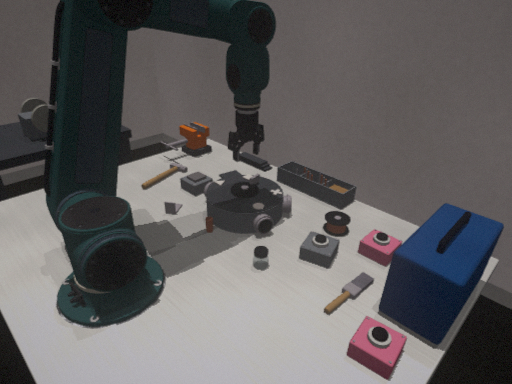

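View pics/wrist0.png

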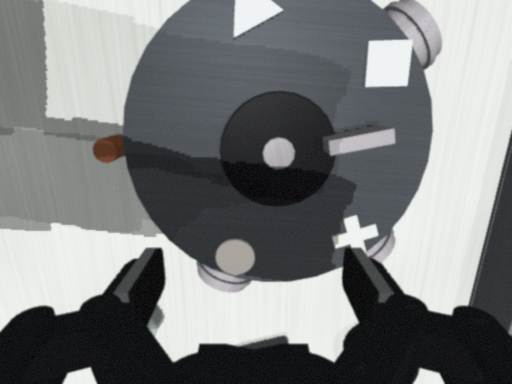

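```bash
cat > h.py <<'E'
import numpy as np,cv2
def load(f):
    z=np.load(f); return {k:z[k] for k in z}
def ray(c,u,v):
    E=c['extrinsics'];R=E[:3,:3];o=-R.T@E[:3,3]
    d=R.T@np.array([(u-c['cx'])/c['fx'],-(v-c['cy'])/c['fy'],-1.]);return o,d
def plane(c,u,v,z):
    o,d=ray(c,u,v);return o+d*(z-o[2])/d[2]
def dep(c,u,v):
    o,d=ray(c,u,v);return o+d*float(c['d'][int(round(v)),int(round(u))])
def proj(c,P):
    E=c['extrinsics'];q=E[:3,:3]@P+E[:3,3];return c['cx']-c['fx']*q[0]/q[2],c['cy']+c['fy']*q[1]/q[2]
def tri(l):
    A=np.zeros((3,3));b=np.zeros(3)
    for c,u,v in l:
        o,d=ray(c,u,v);d/=np.linalg.norm(d);M=np.eye(3)-np.outer(d,d);A+=M;b+=M@o
    return np.linalg.solve(A,b)
def blobs(c,lo,hi,amin=30,smax=60):
    hsv=cv2.cvtColor(c['p'],cv2.COLOR_RGB2HSV)
    m=cv2.inRange(hsv,lo,hi)
    n,l,s,ce=cv2.connectedComponentsWithStats(m)
    return [(s[i],ce[i]) for i in range(1,n) if s[i][4]>=amin]
E
python3 - <<'E'
from h import *
for n in ["scene","side","wrist"]:
    c=load(f"pics/{n}0.npz")
    print(n)
    for s,ce in blobs(c,(0,0,150),(180,70,255),12):
        if s[4]<4000:
            print(s[:5],ce.round(1),"dep",dep(c,*ce).round(3),"pl94",plane(c,*ce,.094).round(3))
w=cv2.imread('pics/scene0.png');cv2.imwrite('pics/s_crop.png',cv2.resize(w[100:280,120:420],None,fx=2.6,fy=2.6,interpolation=2))
w=cv2.imread('pics/side0.png');cv2.imwrite('pics/d_crop.png',cv2.resize(w[140:290,180:400],None,fx=3.5,fy=3.5,interpolation=2))
E
```

```text
scene
[182 180  13   6  22] [188.1 183.2] dep [ 0.556 -0.318  0.068] pl94 [ 0.572 -0.308  0.094]
[129 199  16  12  38] [137.3 205.9] dep [ 0.7   -0.445  0.073] pl94 [ 0.71  -0.434  0.094]
[313 201  11   9  54] [317.1 205. ] dep [0.523 0.144 0.095] pl94 [0.522 0.144 0.094]
[245 211  13  10  60] [250.9 215.2] dep [ 0.628 -0.058  0.094] pl94 [ 0.628 -0.058  0.094]
[291 226  13  11  99] [297.1 230.8] dep [0.637 0.102 0.092] pl94 [0.639 0.102 0.094]
[473 278  20  27 391] [482.7 291.1] dep [0.619 0.716 0.002] pl94 [0.667 0.671 0.094]
[461 288   3   8  14] [462.3 290.8] dep [0.638 0.654 0.003] pl94 [0.684 0.613 0.094]
[485 320   9   8  57] [489.  323.4] dep [0.719 0.732 0.001] pl94 [0.759 0.685 0.094]
side
[272 190   9   4  24] [276.  191.4] dep [ 0.629 -0.055  0.09 ] pl94 [ 0.624 -0.059  0.094]
[313 237  16   8  30] [319.7 241.5] dep [ 0.522 -0.334  0.065] pl94 [ 0.489 -0.354  0.094]
[481 257  17  25 157] [489.  268.4] dep [ 0.876 -0.739 -0.002] pl94 [ 0.727 -0.747  0.094]
[368 327  24  18  88] [379. 338.] dep [ 0.319 -0.639  0.072] pl94 [ 0.3   -0.644  0.094]
wrist
[ 233    0   50   37 11
[... 257 characters left out ...]
   3  23] [ 28.1 128.8] dep [ 0.254  0.039 -0.002] pl94 [0.324 0.049 0.094]
[329 129  66  26 961] [362.4 141.5] dep [0.613 0.042 0.128] pl94 [0.625 0.037 0.094]
[263 138  31  28 686] [278.3 152.2] dep [0.548 0.03  0.109] pl94 [0.549 0.027 0.094]
[333 215  52  41 978] [357.3 235.4] dep [ 0.631 -0.057  0.093] pl94 [ 0.63  -0.056  0.094]
[216 240  38  35 988] [234.6 256.9] dep [ 0.507 -0.081  0.093] pl94 [ 0.507 -0.081  0.094]
[206 268  36  14 171] [223.5 275.7] dep [ 0.493 -0.116  0.073] pl94 [ 0.495 -0.103  0.094]
[ 63 368  34  16 393] [ 80.1 376.9] dep [ 0.252 -0.349 -0.001] pl94 [ 0.322 -0.24   0.094]
[413 368  31  16 333] [427.9 377.3] dep [ 0.803 -0.35  -0.002] pl94 [ 0.732 -0.24   0.094]
```

View pics/s_crop.png

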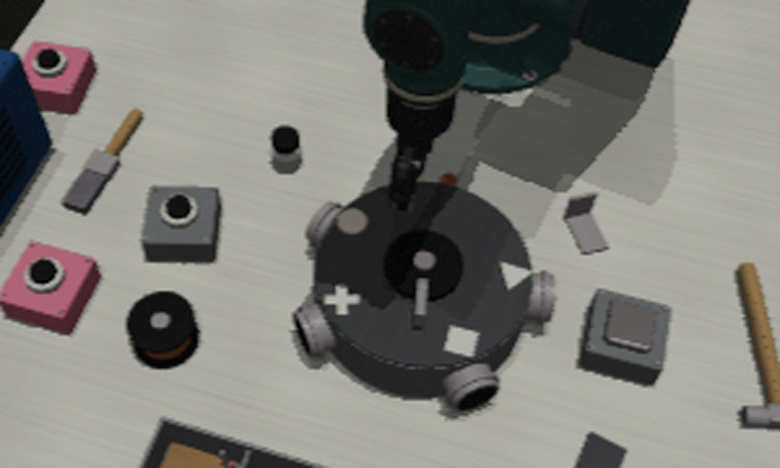

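View pics/d_crop.png

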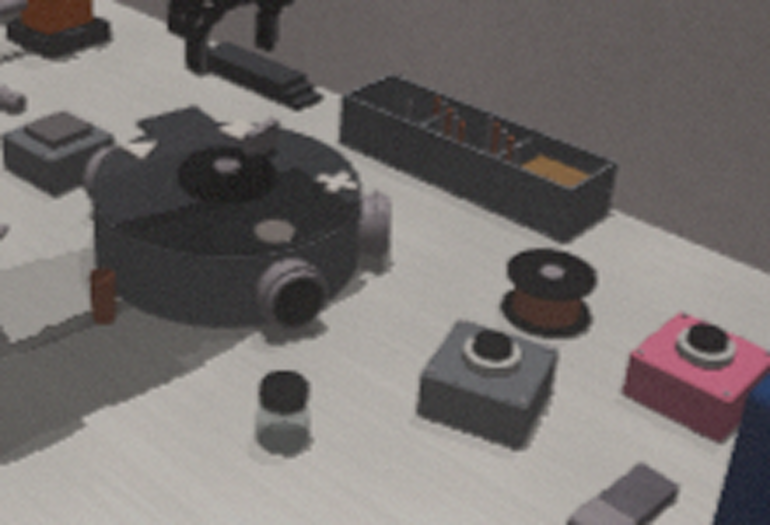

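```bash
cat >> h.py <<'E'
def cloud(c,st=1):
    E=c['extrinsics'];R=E[:3,:3];o=-R.T@E[:3,3]
    v,u=np.mgrid[0:384:st,0:512:st];d=c['d'][::st,::st]
    D=np.stack([(u-c['cx'])/c['fx'],-(v-c['cy'])/c['fy'],-np.ones_like(u,float)],-1)@R
    return o+D*d[...,None]
def tabang(c,ax,zlo=.122,zhi=.134):
    P=cloud(c);m=(P[...,2]>zlo)&(P[...,2]<zhi)&(c['d']>0)
    r=np.hypot(P[...,0]-ax[0],P[...,1]-ax[1]);m&=(r<.1)&(r>.03)
    Q=P[m]; 
    if len(Q)<10: return None
    mu=Q.mean(0);w,V=np.linalg.eigh(np.cov((Q-mu)[:,:2].T));e=V[:,1]
    if e@(mu[:2]-ax[:2])<0:e=-e
    return len(Q),mu.round(4),np.degrees(np.arctan2(e[1],e[0])),np.degrees(np.arctan2(mu[1]-ax[1],mu[0]-ax[0])),r[m].min(),r[m].max()
E
python3 - <<'E'
from h import *
from scipy.optimize import least_squares
w=load('pics/wrist0.npz');s=load('pics/scene0.npz');d=load('pics/side0.npz')
def ctr(c,near):
    b=[x[1] for x in blobs(c,(0,0,150),(180,70,255),12)];return min(b,key=lambda q:np.hypot(*(q-near)))
hub=ctr(w,(278,152));print('hub',plane(w,*hub,.110))
# wrist tags
T={}
for n,px,a in[('sq',(393,56),.75),('cross',(357,235),-.75),('round',(234,257),-1.85)]:
    T[n]=(plane(w,*ctr(w,px),.094)[:2],a)
print(T)
def f(p):
    return np.concatenate([p[:2]+.118*np.array([np.cos(a+p[2]),np.sin(a+p[2])])-q for q,a in T.values()])
r=least_squares(f,[.548,.03,0]);print(r.x,np.abs(r.fun).max());ax=r.x[:2]
print('tri pred',ax+.118*np.array([np.cos(1.85+r.x[2]),np.sin(1.85+r.x[2])]),np.degrees(1.85+r.x[2]))
for c in(w,s,d):print(tabang(c,ax))
print('tags two-view', tri([(w,*ctr(w,(393,56))),(s,*ctr(s,(297,230)))]),tri([(w,*ctr(w,(357,235))),(s,*ctr(s,(251,215)))]))
# pixel-based button rings: white ring
for c,box in((s,(178,172,202,192)),(d,(305,230,335,256))):
    x0,y0,x1,y1=box;v=c['p'][y0:y1,x0:x1].min(2);print(v.shape);
    P=cloud(c)[y0:y1,x0:x1]
    print((P[...,2][::2,::2]*1000).astype(int))
E
```

```text
hub [0.54780903 0.03027059 0.11      ]
{'sq': (array([0.6434943 , 0.10819978]), 0.75), 'cross': (array([ 0.63020102, -0.05636879]), -0.75), 'round': (array([ 0.50706825, -0.08051671]), -1.85)}
[ 0.5499333   0.03174926 -0.0774393 ] 0.0029375761346015217
tri pred [0.52628631 0.14735557] 101.56024705049977
(1077, array([0.6125, 0.0424, 0.127 ]), np.float64(11.119812077593423), np.float64(9.669216852581831), np.float64(0.037574205574397175), np.float64(0.09020265933962766))
(58, array([0.6137, 0.0402, 0.1285]), np.float64(11.139197915622507), np.float64(7.517688733870048), np.float64(0.03510315468062853), np.float64(0.09019375094822597))
(31, array([0.6063, 0.0376, 0.1256]), np.float64(9.887794931182436), np.float64(5.939982468433117), np.float64(0.03349538835115606), np.float64(0.08469085872834012))
tags two-view [0.64132517 0.10510735 0.09987985] [ 0.62956845 -0.05669445  0.09528575]
(20, 24)
[[50 49 49 50 48 50 48 49 52 47 52 54]
 [47 55 54 49 48 50 52 55 50 48 47 53]
 [55 55 51 60 71 73 71 61 48 49 52 48]
 [53 49 60 75 67 73 73 70 62 46 53 46]
 [49 50 61 74 71 74 72 68 66 45 51 47]
 [52 49 60 66 73 63 66 62 64 48 53 48]
 [46 50 57 60 62 63 64 63 53 53 53 54]
 [47 50 47 54 60 55 61 52 50 51 48 48]
 [48 49 50 52 48 50 49 53 51 51 50 52]
 [46 50 48 50 49 53 55 53 47 49 51 49]]
(26, 30)
[[ 0  0  2 -1  0 -2 -1 -3  0  0  3  3  6 11 15]
 [ 0  0 -2 50 49 49  0  0  1 -1  0  3  4  3  7]
 [-2 -2 46 51 48 47 50 46 50  0 -2 -2  2  0  3]
 [-1 -1 48 48 47 61 68 70 70 71 67 47 -3 -2  0]
 [ 0 48 47 47 62 60 71 68 70 72 71 61 46 48 49]
 [49 48 49 48 59 61 68 70 67 73 71 60 50 47 50]
 [47 47 48 47 57 61 58 62 64 63 59 61 48 50 48]
 [48 47 48 50 48 55 59 58 60 58 61 57 49 50 49]
 [48 48 51 50 50 49 54 53 56 55 50 49 46 47 48]
 [48 48 47 50 49 48 49 48 50 49 49 50 48 50 49]
 [40 44 46 46 49 47 47 48 48 48 46 47 47 47 48]
 [32 36 40 41 41 46 47 49 48 48 48 50 48 48 44]
 [27 28 31 33 38 37 40 42 47 45 48 49 50 49 37]]
```

Request:
servo_tool(rows=[{"jaw": 1, "z": 0.035, "ry": -0.6}, {"jaw": 1, "z": 0.07, "ry": -1.2}, {"jaw": 1, "z": 0.103, "ry": -1.83}, {"jaw": 1, "z": 0.103, "y": 0.03, "ry": -1.83}, {"jaw": 1, "z": 0.103, "y": 0.06, "ry": -1.83}])

```text
invalid input at $.rows[0]: expected keys jaw, x, y, z, rx, ry, rz
```

Request:
servo_tool(rows=[{"jaw": 1}, {"jaw": 1}, {"jaw": 1}])

```text
invalid input at $.rows[0]: expected keys jaw, x, y, z, rx, ry, rz
```

```bash
cat >> h.py <<'E'
def snap(n,t):
    from rig import eyes
    i=eyes.camera_info(n);p,d=eyes.camera(n)
    c=dict(p=p,d=d,**{k:np.array(i[k]) for k in("fx","fy","cx","cy","extrinsics")})
    np.savez(f"pics/{t}.npz",**c);cv2.imwrite(f"pics/{t}.png",p[:,:,::-1]);return c
AX=np.array([.5487,.0307])
E
python3 - <<'E'
from h import *
from rig import manip
s=manip.observe();print(s['time'],s['tool_pos'],s['tcp_rot'].round(3),s['force'],s['finger_gap'],s['joints'].round(2))
for n in('wrist','side','scene'):
    c=snap(n,n+'1');print(n,tabang(c,AX))
w=load('pics/wrist1.npz');P=cloud(w);m=(P[...,2]<.16)&(P[...,2]>.135)&(w['d']>0)
R=s['tcp_rot'];q=(P[(w['d']>0)&(w['d']<.25)]-s['tool_pos'])@R;q=q[q[:,1]>-.05]
print(len(q));print(np.percentile(q,[0,1,5,50,95,99,100],axis=0).round(4))
t=q[q[:,1]>0];print(np.percentile(t,[0,1,5,50,95,99,100],axis=0).round(4))
E
```

```text
0.15 [5.24782437e-01 1.65611892e-05 2.23446402e-01] [[-0.    -0.001  1.   ]
 [-1.     0.    -0.   ]
 [-0.    -1.    -0.001]] [0.10293319 0.02869158 0.28127026] 0.9987163921383462 [-0.16  0.26 -0.05  1.26 -0.    1.42]
wrist (1063, array([0.6126, 0.0424, 0.127 ]), np.float64(11.16543977908405), np.float64(10.359445202984368), np.float64(0.039124419681367546), np.float64(0.09174399125344045))
side (28, array([0.6072, 0.0381, 0.1259]), np.float64(9.4509318174414), np.float64(7.215805060193337), np.float64(0.03397999232788025), np.float64(0.08663976342981067))
scene (56, array([0.6127, 0.0399, 0.1282]), np.float64(10.111976311762588), np.float64(8.209537982460477), np.float64(0.03893874909730697), np.float64(0.0913660411186959))
7362
[[-0.1514 -0.05   -0.0608]
 [-0.1509 -0.0495 -0.0541]
 [-0.1496 -0.048  -0.0491]
 [-0.0115 -0.0244  0.0438]
 [ 0.0068  0.1343  0.0989]
 [ 0.0098  0.135   0.1105]
 [ 0.0113  0.1361  0.1143]]
[[-0.1514  0.0935 -0.0608]
 [-0.1511  0.095  -0.0526]
 [-0.1504  0.0956 -0.0396]
 [-0.1433  0.1304  0.0475]
 [-0.0376  0.1347  0.1063]
 [-0.0342  0.1352  0.1121]
 [-0.0317  0.1361  0.1143]]
```

View pics/wrist1.png

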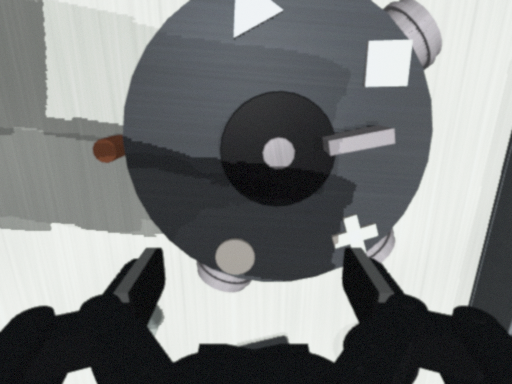

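View pics/side1.png

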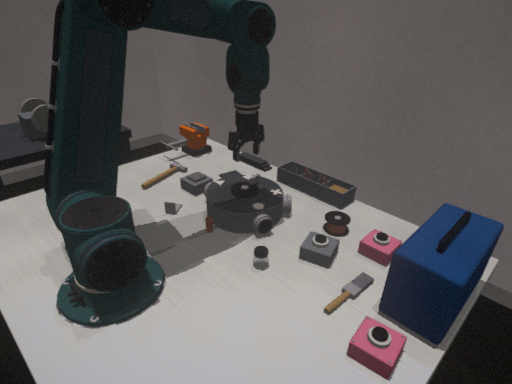

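All keys are required in every row; the wrist view is unchanged (tab about (362,141), triangle (255,15)).

Request:
servo_tool(rows=[{"jaw": 1, "x": 0, "y": 0, "z": 0.035, "rx": 0, "ry": -0.6, "rz": 0}, {"jaw": 1, "x": 0, "y": 0, "z": 0.07, "rx": 0, "ry": -1.2, "rz": 0}, {"jaw": 1, "x": 0, "y": 0, "z": 0.103, "rx": 0, "ry": -1.83, "rz": 0}, {"jaw": 1, "x": 0, "y": 0.03, "z": 0.103, "rx": 0, "ry": -1.83, "rz": 0}, {"jaw": 1, "x": 0, "y": 0.06, "z": 0.103, "rx": 0, "ry": -1.83, "rz": 0}])

```text
time: 0.72
tool_pos: [0.6313, -0.0003, 0.1638]
tcp_rot: [[0.191, 0.004, 0.982], [-0.982, -0.001, 0.191], [0.001, -1.0, 0.004]]
force: [-0.0, -0.3, -1.2]
finger_gap: 0.299
```

Request:
servo_tool(rows=[{"jaw": 1, "x": 0, "y": 0, "z": 0, "rx": 0, "ry": 0, "rz": 0}, {"jaw": 1, "x": 0, "y": 0, "z": 0, "rx": 0, "ry": 0, "rz": 0}, {"jaw": 1, "x": 0, "y": 0, "z": 0, "rx": 0, "ry": 0, "rz": 0}])

```text
time: 0.97
tool_pos: [0.6282, -0.0, 0.1654]
tcp_rot: [[0.19, 0.001, 0.982], [-0.982, -0.0, 0.19], [0.0, -1.0, 0.001]]
force: [0.6, 1.2, -0.3]
finger_gap: -0.001
```

```bash
python3 - <<'E'
from h import *
from rig import manip
s=manip.observe();print(s['time'],s['tool_pos'],s['tcp_rot'].round(3),s['force'],s['finger_gap'],s['joints'].round(2))
for n in('wrist','side'):
    c=snap(n,n+'2');print(n,tabang(c,AX))
w=load('pics/wrist2.npz');P=cloud(w)
R=s['tcp_rot'];q=(P[(w['d']>0)]-s['tool_pos'])@R;q=q[(abs(q[:,0])<.04)&(abs(q[:,2])<.03)&(q[:,1]>-.05)&(q[:,1]<.03)]
print(len(q));print(np.percentile(q,[0,1,5,50,95,99,100],axis=0).round(4))
t=q[q[:,1]>-.01];print(np.percentile(t,[0,1,5,50,95,99,100],axis=0).round(4))
E
```

```text
0.9667 [ 6.28169398e-01 -2.97766672e-05  1.65377642e-01] [[ 0.19   0.001  0.982]
 [-0.982 -0.     0.19 ]
 [ 0.    -1.     0.001]] [ 0.55217382  1.24343135 -0.33408588] -0.0014586849107710998 [-0.13  0.46  0.1   1.21 -0.    1.25]
wrist (1684, array([0.6128, 0.0424, 0.1271]), np.float64(11.014865176745976), np.float64(10.29892565648168), np.float64(0.03910710993887715), np.float64(0.09118517467485589))
side (28, array([0.6067, 0.0385, 0.1256]), np.float64(10.271056632046767), np.float64(7.6932234459145326), np.float64(0.03544815477363897), np.float64(0.08653672031842319))
2663
[[-0.014  -0.05   -0.02  ]
 [-0.0126 -0.0498 -0.0151]
 [-0.0119 -0.0487 -0.0107]
 [-0.0104 -0.0341  0.0016]
 [ 0.0026 -0.0145  0.0137]
 [ 0.0091 -0.0117  0.0178]
 [ 0.0111 -0.0105  0.023 ]]Traceback (most recent call last):
  File "<stdin>", line 9, in <module>
    return _quantile_unchecked(
        a, q, axis, out, overwrite_input, method, keepdims, weights)
    return _ureduce(a,
                    func=_quantile_ureduce_func,
    ...<5 lines>...
                    overwrite_input=overwrite_input,
                    method=method)
    r = func(a, **kwargs)
    result = _quantile(arr,
                       quantiles=q,
    ...<2 lines>...
                       out=out,
                       weights=wgt)
    slices_having_nans = np.isnan(arr[-1, ...])
                                  ~~~^^^^^^^^^
IndexError: index -1 is out of bounds for axis 0 with size 0
```

View pics/wrist2.png

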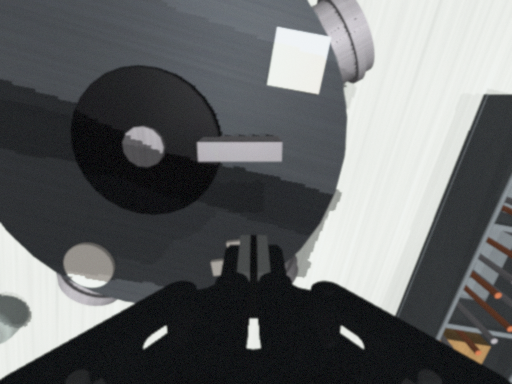

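```bash
python3 - <<'E'
from h import *
from rig import manip
s=manip.observe();R=s['tcp_rot'];p=s['tool_pos']
w=load('pics/wrist2.npz')
for y in(-.03,-.01,0,.01,.019):
    print(y,proj(w,p+R@np.array([-.011,y,0])))
for v in range(226,262,3): print(v,w['d'][v,253],((dep(w,253,v)-p)@R).round(4),((dep(w,245,v)-p)@R).round(4))
c=cv2.imread('pics/side2.png');cv2.imwrite('pics/side2c.png',cv2.resize(c[110:260,180:330],None,fx=4,fy=4,interpolation=2))
d=load('pics/side2.npz')
for y in(-.03,0,.019):print(proj(d,p+R@np.array([0,y,0])))
E
```

```text
-0.03 (np.float64(250.90649070275794), np.float64(254.52730663627065))
-0.01 (np.float64(251.21797546294587), np.float64(234.58637164282788))
0 (np.float64(251.34620994694865), np.float64(226.37693145103816))
0.01 (np.float64(251.46018443074132), np.float64(219.08040185243462))
0.019 (np.float64(251.55244140820307), np.float64(213.1742047430025))
226 0.24550264 [0.0229 0.0769 0.0008] [ 0.0228  0.0768 -0.0056]
229 0.2465695 [0.0256 0.0772 0.0008] [ 0.0254  0.0768 -0.0057]
232 0.24803717 [0.0285 0.0778 0.0008] [ 0.0277  0.076  -0.0057]
235 0.15217009 [-0.0109 -0.0103  0.0009] [-0.011  -0.0104 -0.0031]
238 0.1487274 [-0.011  -0.0139  0.0009] [-0.0108 -0.0134 -0.003 ]
241 0.14493096 [-0.0114 -0.0178  0.0009] [-0.0114 -0.0178 -0.0029]
244 0.14266258 [-0.0111 -0.0202  0.0009] [-0.0118 -0.0218 -0.0028]
247 0.14147869 [-0.0103 -0.0217  0.0009] [-0.011  -0.0231 -0.0028]
250 0.1368698 [-0.0112 -0.0263  0.0009] [-0.0108 -0.0256 -0.0027]
253 0.13482818 [-0.0109 -0.0285  0.0009] [-0.011  -0.0287 -0.0026]
256 0.13056396 [-0.0118 -0.0327  0.0009] [-0.0113 -0.0318 -0.0025]
259 0.1294509 [-0.0111 -0.0341  0.0009] [-0.0113 -0.0344 -0.0025]
(np.float64(266.338813364206), np.float64(161.14182571080266))
(np.float64(266.03872013900343), np.float64(168.4956529000768))
(np.float64(265.85215437767187), np.float64(173.06747343132005))
```

View pics/side2c.png

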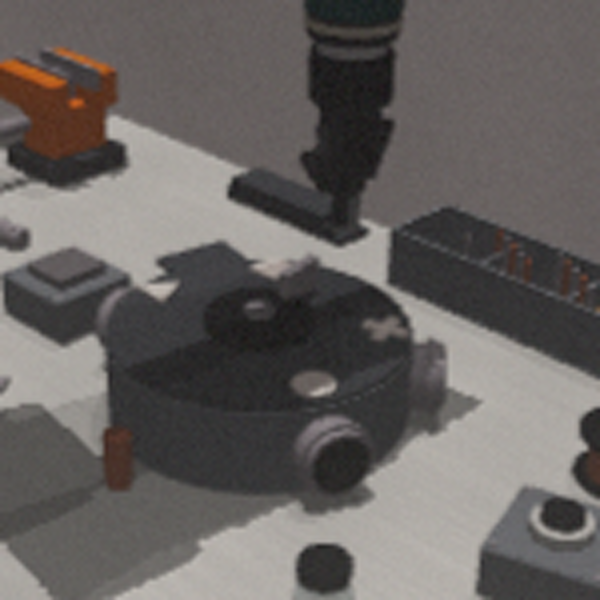

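```bash
python3 - <<'E'
from h import *
from rig import manip
s=manip.observe();R=s['tcp_rot'];p=s['tool_pos']
d=load('pics/side2.npz')
for v in range(150,180,2): print(v,[tuple(((dep(d,u,v)-p)@R*1000).round().astype(int)) for u in (260,263,266,269,272)])
c=snap('scene','scene2')
print(proj(c,p+R@[0,0,0]),proj(c,p+R@[0,.019,0]))
i=cv2.imread('pics/scene2.png');cv2.imwrite('pics/scene2c.png',cv2.resize(i[120:270,210:360],None,fx=4,fy=4,interpolation=2))
P=cloud(c);q=(P-p)@R;m=(c['d']>0)&(abs(q[...,0])<.03)&(abs(q[...,2])<.03)&(q[...,1]<.04)&(q[...,1]>-.06)
print((q[m]*1000).round()[-25:])
E
```

```text
150 [(np.int64(10), np.int64(-97), np.int64(-62)), (np.int64(12), np.int64(-92), np.int64(-46)), (np.int64(8), np.int64(-83), np.int64(-19)), (np.int64(19), np.int64(-84), np.int64(-16)), (np.int64(19), np.int64(-77), np.int64(5))]
152 [(np.int64(9), np.int64(-88), np.int64(-59)), (np.int64(13), np.int64(-86), np.int64(-47)), (np.int64(9), np.int64(-76), np.int64(-20)), (np.int64(18), np.int64(-75), np.int64(-14)), (np.int64(10), np.int64(-62), np.int64(21))]
154 [(np.int64(1), np.int64(-75), np.int64(-47)), (np.int64(13), np.int64(-78), np.int64(-47)), (np.int64(-4), np.int64(-57), np.int64(2)), (np.int64(13), np.int64(-64), np.int64(-5)), (np.int64(12), np.int64(-55), np.int64(19))]
156 [(np.int64(-5), np.int64(-62), np.int64(-37)), (np.int64(12), np.int64(-69), np.int64(-44)), (np.int64(616), np.int64(-563), np.int64(-1019)), (np.int64(14), np.int64(-56), np.int64(-5)), (np.int64(-732), np.int64(589), np.int64(1298))]
158 [(np.int64(-240), np.int64(138), np.int64(335)), (np.int64(5), np.int64(-56), np.int64(-33)), (np.int64(15), np.int64(-56), np.int64(-28)), (np.int64(10), np.int
[... 2032 characters left out ...]
), np.int64(217)), (np.int64(-152), np.int64(168), np.int64(226)), (np.int64(-140), np.int64(168), np.int64(234)), (np.int64(-129), np.int64(167), np.int64(242)), (np.int64(-116), np.int64(166), np.int64(247))]
178 [(np.int64(-57), np.int64(78), np.int64(51)), (np.int64(-48), np.int64(78), np.int64(59)), (np.int64(-38), np.int64(78), np.int64(65)), (np.int64(-119), np.int64(169), np.int64(227)), (np.int64(-110), np.int64(170), np.int64(238))]
(np.float64(268.30289548783986), np.float64(208.52469322290548)) (np.float64(268.07963351741), np.float64(211.63845818480021))
[[ 14. -52.   7.]
 [  8. -59.  11.]
 [ -4. -59.   9.]
 [ 11. -52.  14.]
 [ -7. -57.  14.]
 [-10. -59.  15.]
 [-11. -59.  26.]]
```

View pics/scene2c.png

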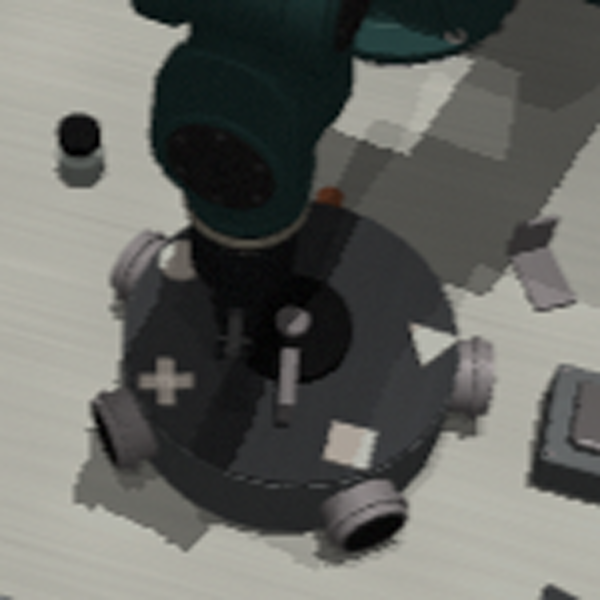

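Request:
servo_tool(rows=[{"jaw": 1, "x": 0, "y": 0.018, "z": 0, "rx": 0, "ry": 0, "rz": 0}, {"jaw": 1, "x": 0, "y": 0.035, "z": 0, "rx": 0, "ry": 0, "rz": 0}, {"jaw": 1, "x": 0, "y": 0.035, "z": 0, "rx": 0, "ry": 0, "rz": 0}, {"jaw": 1, "x": 0, "y": 0.035, "z": 0, "rx": 0, "ry": 0, "rz": 0}])

```text
time: 1.45
tool_pos: [0.6279, 0.0, 0.1295]
tcp_rot: [[0.19, -0.0, 0.982], [-0.982, 0.0, 0.19], [-0.0, -1.0, -0.0]]
force: [-0.4, 0.2, 0.3]
finger_gap: -0.001
```

```bash
cat >> h.py <<'E'
def tips(c,s,col=253):
    R=s['tcp_rot'];p=s['tool_pos']
    P=cloud(c);q=(P-p)@R;m=(c['d']>0)&(abs(q[...,0])<.02)&(abs(q[...,2])<.02)&(q[...,1]<.025)&(q[...,1]>-.05)
    if m.sum()==0:return None
    return m.sum(),np.percentile(q[m][:,1],[90,97,100]).round(4),P[m][:,2].min()
E
python3 - <<'E'
from h import *
from rig import manip
s=manip.observe();print(s['time'],s['tool_pos'],s['force'],s['finger_gap'])
for n in('wrist','side'):
    c=snap(n,n+'3');print(n,tabang(c,AX),tips(c,s))
a=cv2.imread('pics/wrist3.png');b=cv2.imread('pics/side3.png')
cv2.imwrite('pics/c3.png',np.hstack([a[100:350,130:380],cv2.resize(b[110:235,200:325],(250,250),interpolation=2)]))
E
```

```text
1.45 [6.27850254e-01 7.26965382e-06 1.29457564e-01] [-0.43987098  0.22322425  0.32675963] -0.0010672716478286597
wrist (2572, array([0.6128, 0.0423, 0.127 ]), np.float64(10.94243261861388), np.float64(10.272232088858944), np.float64(0.039127208686200954), np.float64(0.09138595122416153)) (np.int64(2665), array([-0.0172, -0.0133, -0.0104]), np.float64(0.13987493771101958))
side (27, array([0.6083, 0.0386, 0.1258]), np.float64(10.409759813174547), np.float64(7.587544335417921), np.float64(0.03444081675214984), np.float64(0.08799013541190491)) (np.int64(61), array([-0.012 , -0.0093, -0.0077]), np.float64(0.13719631078672956))
```

View pics/c3.png

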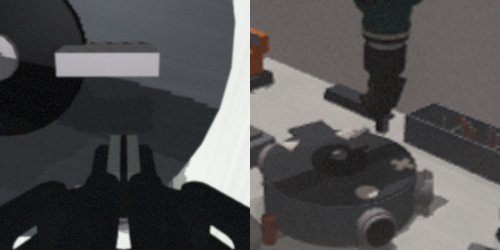

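Request:
servo_tool(rows=[{"jaw": 1, "x": -0.015, "y": 0, "z": 0, "rx": 0, "ry": 0, "rz": 0}, {"jaw": 1, "x": -0.026, "y": 0, "z": 0, "rx": 0, "ry": 0, "rz": 0}, {"jaw": 1, "x": -0.032, "y": 0, "z": 0, "rx": 0, "ry": 0, "rz": 0}, {"jaw": 1, "x": -0.036, "y": 0, "z": 0, "rx": 0, "ry": 0, "rz": 0}, {"jaw": 1, "x": -0.036, "y": 0, "z": 0, "rx": 0, "ry": 0, "rz": 0}])

```text
time: 1.97
tool_pos: [0.621, 0.0365, 0.1291]
tcp_rot: [[0.192, 0.0, 0.981], [-0.981, 0.0, 0.192], [0.0, -1.0, 0.0]]
force: [-0.5, -0.5, -0.5]
finger_gap: -0.004
```

```bash
python3 - <<'E'
from h import *
from rig import manip
s=manip.observe();print(s['time'],s['tool_pos'],s['force'],s['finger_gap'])
for n in('wrist','side'):
    c=snap(n,n+'4');print(n,tabang(c,AX),tips(c,s))
a=cv2.imread('pics/wrist4.png');b=cv2.imread('pics/side4.png')
cv2.imwrite('pics/c4.png',np.hstack([a[100:350,130:380],cv2.resize(b[110:235,200:325],(250,250),interpolation=2)]))
E
```

```text
1.9667 [0.62097337 0.03650315 0.12906478] [-0.54158503 -0.46165591 -0.50266889] -0.004235922662813304
wrist (2108, array([0.6117, 0.0431, 0.1267]), np.float64(12.146828352588267), np.float64(11.138401155612897), np.float64(0.03910764807045223), np.float64(0.09120882868267578)) (np.int64(4945), array([0.0127, 0.0208, 0.025 ]), np.float64(0.10411238693495836))
side (24, array([0.6042, 0.0376, 0.1257]), np.float64(6.083663081530672), np.float64(7.112583559146937), np.float64(0.03733573647801456), np.float64(0.08386983139764904)) (np.int64(97), array([0.0171, 0.023 , 0.0241]), np.float64(0.10492512757469208))
```

View pics/c4.png

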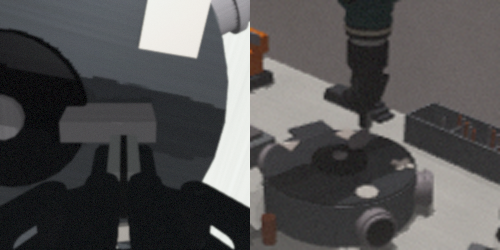

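Request:
servo_tool(rows=[{"jaw": 1, "x": 0.018, "y": 0, "z": 0, "rx": 0, "ry": 0, "rz": 0}, {"jaw": 1, "x": 0.034, "y": 0, "z": 0, "rx": 0, "ry": 0, "rz": 0}, {"jaw": 1, "x": 0.034, "y": 0.012, "z": 0, "rx": 0, "ry": 0, "rz": 0}, {"jaw": 1, "x": 0.034, "y": 0.025, "z": 0, "rx": 0, "ry": 0, "rz": 0}, {"jaw": 1, "x": 0.034, "y": 0.025, "z": 0, "rx": 0, "ry": 0, "rz": 0}])

```text
time: 2.48
tool_pos: [0.6268, 0.0008, 0.1016]
tcp_rot: [[0.189, -0.003, 0.982], [-0.982, 0.0, 0.189], [-0.001, -1.0, -0.003]]
force: [0.2, -0.0, -0.3]
finger_gap: 0.005
```

Request:
servo_tool(rows=[{"jaw": 1, "x": 0, "y": 0, "z": 0, "rx": 0, "ry": 0, "rz": 0}, {"jaw": 1, "x": 0, "y": 0, "z": 0, "rx": 0, "ry": 0, "rz": 0}])

```text
time: 2.65
tool_pos: [0.6279, 0.0015, 0.1043]
tcp_rot: [[0.19, 0.0, 0.982], [-0.982, -0.0, 0.19], [0.0, -1.0, 0.0]]
force: [-0.4, -1.4, 0.1]
finger_gap: 0.0
```

```bash
python3 - <<'E'
from h import *
from rig import manip
s=manip.observe();print(s['time'],s['tool_pos'],s['force'],s['finger_gap'])
for n in('wrist','side'):
    c=snap(n,n+'5');print(n,tabang(c,AX),tips(c,s))
a=cv2.imread('pics/wrist5.png');b=cv2.imread('pics/side5.png')
cv2.imwrite('pics/c5.png',np.hstack([a[100:350,130:380],cv2.resize(b[110:235,200:325],(250,250),interpolation=2)]))
E
```

```text
2.65 [0.62788723 0.00150861 0.10434712] [-0.41279428 -1.3846796   0.14820065] 0.0002538242459873389
wrist (4322, array([0.6152, 0.0371, 0.1272]), np.float64(-22.480620939230366), np.float64(5.484156361651677), np.float64(0.03889874525913129), np.float64(0.09494740221233514)) (np.int64(5519), array([0.0157, 0.0161, 0.0173]), np.float64(0.08708718827989795))
side (49, array([0.6112, 0.0192, 0.1268]), np.float64(-68.36617593336703), np.float64(-10.440758381885914), np.float64(0.030597437084453866), np.float64(0.09258444080694476)) (np.int64(103), array([0.0169, 0.0174, 0.0188]), np.float64(0.08551895831521283))
```

View pics/c5.png

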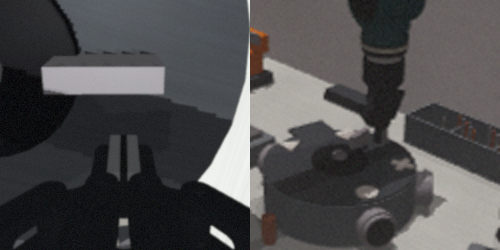

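Request:
servo_tool(rows=[{"jaw": 1, "x": -0.01, "y": 0, "z": 0, "rx": 0, "ry": 0, "rz": 0}, {"jaw": 1, "x": -0.018, "y": 0, "z": 0, "rx": 0, "ry": 0, "rz": 0}, {"jaw": 1, "x": -0.023, "y": 0, "z": 0, "rx": 0, "ry": 0, "rz": 0}, {"jaw": 1, "x": -0.026, "y": 0, "z": 0, "rx": 0, "ry": 0, "rz": 0}, {"jaw": 1, "x": -0.027, "y": 0, "z": 0, "rx": 0, "ry": 0, "rz": 0}])

```text
time: 3.17
tool_pos: [0.6226, 0.0291, 0.104]
tcp_rot: [[0.191, 0.001, 0.982], [-0.982, -0.001, 0.191], [0.001, -1.0, 0.0]]
force: [0.8, -2.9, 1.3]
finger_gap: -0.0
```

Request:
servo_tool(rows=[{"jaw": 1, "x": -0.0051, "y": 0, "z": 0.001, "rx": 0, "ry": -0.667, "rz": 0}, {"jaw": 1, "x": -0.0102, "y": 0, "z": 0.0017, "rx": 0, "ry": -1.333, "rz": 0}, {"jaw": 1, "x": -0.0153, "y": 0, "z": 0.002, "rx": 0, "ry": -2, "rz": 0}, {"jaw": 1, "x": -0.0205, "y": 0, "z": 0.0019, "rx": 0, "ry": -2.667, "rz": 0}, {"jaw": 1, "x": -0.0257, "y": 0, "z": 0.0015, "rx": 0, "ry": -3.333, "rz": 0}])

```text
time: 3.58
tool_pos: [0.6191, 0.0538, 0.1039]
tcp_rot: [[0.517, 0.0, 0.856], [-0.856, -0.001, 0.517], [0.001, -1.0, -0.0]]
force: [0.3, -3.7, -0.1]
finger_gap: -0.002
```

```bash
python3 - <<'E'
from h import *
from rig import manip
s=manip.observe();print(s['time'],s['tool_pos'],s['force'],s['finger_gap'],s['joints'].round(2))
R=s['tcp_rot'];print((np.array([*AX,0])-s['tool_pos'])@R)
for n in('wrist','side'):
    c=snap(n,n+'6')
a=cv2.imread('pics/wrist6.png');b=cv2.imread('pics/side6.png')
cv2.imwrite('pics/c6.png',np.hstack([a[100:350,130:380],cv2.resize(b[110:235,200:325],(250,250),interpolation=2)]))
E
```

```text
3.5833 [0.61909882 0.05377153 0.10389061] [ 0.28968786 -3.73709427 -0.05702529] -0.0021431267856395946 [-0.04  0.48 -0.03  1.05 -0.    0.98]
[-0.01677701  0.10390261 -0.07214104]
```

View pics/c6.png

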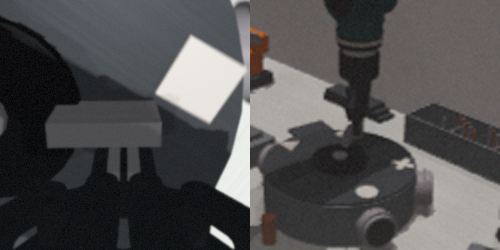

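Request:
servo_tool(rows=[{"jaw": 1, "x": -0.0051, "y": 0, "z": 0.001, "rx": 0, "ry": -0.667, "rz": 0}, {"jaw": 1, "x": -0.0102, "y": 0, "z": 0.0017, "rx": 0, "ry": -1.333, "rz": 0}, {"jaw": 1, "x": -0.0153, "y": 0, "z": 0.002, "rx": 0, "ry": -2, "rz": 0}, {"jaw": 1, "x": -0.0205, "y": 0, "z": 0.0019, "rx": 0, "ry": -2.667, "rz": 0}, {"jaw": 1, "x": -0.0257, "y": 0, "z": 0.0015, "rx": 0, "ry": -3.333, "rz": 0}])

```text
time: 4.1
tool_pos: [0.6073, 0.0764, 0.1038]
tcp_rot: [[0.777, 0.0, 0.629], [-0.629, -0.001, 0.777], [0.001, -1.0, -0.0]]
force: [1.6, -3.5, -0.5]
finger_gap: -0.004
```

Request:
servo_tool(rows=[{"jaw": 1, "x": -0.0051, "y": 0, "z": 0.001, "rx": 0, "ry": -0.667, "rz": 0}, {"jaw": 1, "x": -0.0102, "y": 0, "z": 0.0017, "rx": 0, "ry": -1.333, "rz": 0}, {"jaw": 1, "x": -0.0153, "y": 0, "z": 0.002, "rx": 0, "ry": -2, "rz": 0}, {"jaw": 1, "x": -0.0205, "y": 0, "z": 0.0019, "rx": 0, "ry": -2.667, "rz": 0}, {"jaw": 1, "x": -0.0257, "y": 0, "z": 0.0015, "rx": 0, "ry": -3.333, "rz": 0}])

```text
time: 4.52
tool_pos: [0.5884, 0.094, 0.1038]
tcp_rot: [[0.946, 0.001, 0.326], [-0.326, -0.0, 0.946], [0.001, -1.0, 0.0]]
force: [2.4, -3.5, -1.0]
finger_gap: 0.001
```

Request:
servo_tool(rows=[{"jaw": 1, "x": -0.0051, "y": 0, "z": 0.001, "rx": 0, "ry": -0.667, "rz": 0}, {"jaw": 1, "x": -0.0102, "y": 0, "z": 0.0017, "rx": 0, "ry": -1.333, "rz": 0}, {"jaw": 1, "x": -0.0153, "y": 0, "z": 0.002, "rx": 0, "ry": -2, "rz": 0}, {"jaw": 1, "x": -0.0153, "y": 0, "z": 0.002, "rx": 0, "ry": -2, "rz": 0}])

```text
time: 4.85
tool_pos: [0.5739, 0.1012, 0.1039]
tcp_rot: [[0.993, 0.0, 0.121], [-0.121, 0.0, 0.993], [0.0, -1.0, 0.0]]
force: [0.5, 0.9, -0.4]
finger_gap: 0.003
```

```bash
python3 - <<'E'
from h import *
from rig import manip
s=manip.observe();print(s['time'],s['tool_pos'],s['force'],s['finger_gap'],s['joints'].round(2))
R=s['tcp_rot'];print((np.array([*AX,0])-s['tool_pos'])@R, np.degrees(np.arctan2(R[1,2],R[0,2])))
for n in('wrist','scene'):
    c=snap(n,n+'7')
    print(tabang(c,AX))
b=cv2.imread('pics/scene7.png');cv2.imwrite('pics/scene7c.png',cv2.resize(b[140:280,220:360],(560,560),interpolation=2))
E
```

```text
4.85 [0.57391681 0.10120916 0.1038883 ] [ 0.47120813  0.86081851 -0.39533217] 0.0027724025562299395 [ 0.03  0.42 -0.14  1.01  0.    0.16]
[-0.01648837  0.10386224 -0.07308199] 83.03814332121412
(3900, array([0.5576, 0.096 , 0.1272]), np.float64(78.54530891425128), np.float64(82.26053320521343), np.float64(0.038477534270968755), np.float64(0.09057391685585492))
(15, array([0.5831, 0.0996, 0.1271]), np.float64(96.9484902885216), np.float64(63.442326153016595), np.float64(0.06506735068849259), np.float64(0.08727196131554253))
```

View pics/wrist7.png

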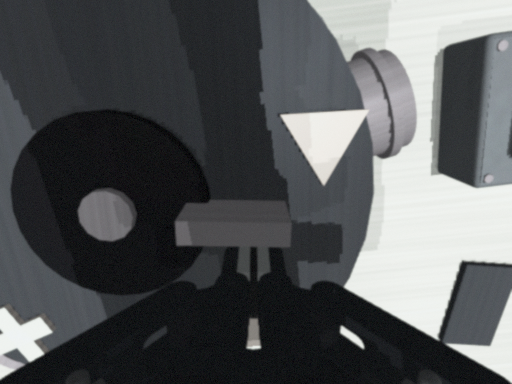

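View pics/scene7c.png

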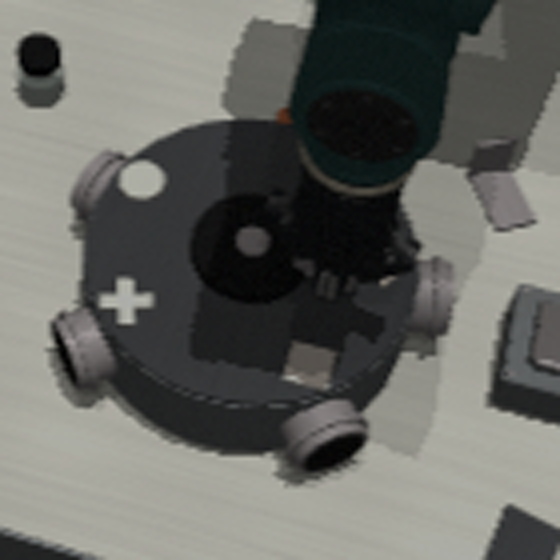

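```bash
cat > m.py <<'E'
from h import *
def meas(c,near,tabz=.128):
    g=c['p'].min(2)
    m=(g>130).astype(np.uint8)
    n,l,s,ce=cv2.connectedComponentsWithStats(m)
    k=l[near[1],near[0]]
    P=cloud(c)
    mm=((l==k)&(abs(P[...,2]-.094)<.02)).astype(np.uint8)
    cs,_=cv2.findContours(mm,cv2.RETR_EXTERNAL,cv2.CHAIN_APPROX_NONE);ct=max(cs,key=cv2.contourArea)
    a,t=cv2.minEnclosingTriangle(ct.astype(np.float32))
    W=np.array([plane(c,*v,.094)[:2] for v in t[:,0]]);ctr=W.mean(0)
    cen=plane(c,*(np.array(ct)[:,0].mean(0)),.094)
    print('tri verts',W.round(4).tolist(),'r',np.linalg.norm(W-ctr,axis=1).round(4),'ctr',ctr.round(4),'polar',np.linalg.norm(ctr-AX).round(4),np.degrees(np.arctan2(*(ctr-AX)[::-1])).round(2))
    return ctr
E
python3 - <<'E'
from m import *
c=load('pics/wrist7.npz');meas(c,(325,140))
P=cloud(c)
# hub
m=(abs(P[...,2]-.11)<.004)&(c['p'].min(2)>60);
m&=np.hypot(P[...,0]-AX[0],P[...,1]-AX[1])<.015
v,u=np.nonzero(m);print('hub',plane(c,u.mean(),v.mean(),.11))
# tab top face: edges per column in image
for col in(195,215,235,255,275):
    print(col,c['p'][195:250,col].min(1).tolist()[::2],(P[195:250:4,col,2]*1000).round().astype(int).tolist())
E
```

```text
tri verts [[0.5095, 0.1225], [0.5497, 0.1427], [0.5086, 0.1862]] r [0.0309 0.0282 0.0384] ctr [0.5226 0.1505] polar 0.1226 102.3
hub [0.54663574 0.03061988 0.11      ]
195 [16, 19, 21, 18, 54, 70, 70, 66, 68, 70, 71, 66, 69, 71, 74, 78, 77, 78, 78, 77, 80, 78, 77, 76, 75, 63, 15, 13] [104, 103, 104, 110, 115, 120, 124, 127, 126, 127, 128, 127, 128, 103]
215 [34, 36, 43, 68, 70, 70, 68, 66, 66, 69, 70, 70, 67, 72, 78, 77, 77, 77, 78, 76, 76, 79, 81, 77, 76, 71, 43, 40] [88, 89, 103, 109, 115, 120, 126, 128, 128, 127, 127, 127, 127, 90]
235 [35, 39, 44, 67, 69, 70, 66, 72, 67, 70, 70, 66, 66, 71, 77, 77, 77, 78, 77, 78, 78, 78, 80, 75, 79, 71, 30, 19] [90, 90, 103, 108, 115, 120, 126, 127, 128, 127, 128, 128, 127, 120]
255 [37, 33, 41, 63, 67, 69, 68, 69, 70, 67, 71, 69, 69, 71, 75, 78, 78, 76, 79, 79, 78, 77, 77, 80, 78, 72, 41, 15] [89, 90, 102, 108, 115, 118, 124, 128, 127, 128, 127, 127, 127, 127]
275 [34, 37, 40, 60, 66, 72, 69, 68, 67, 67, 70, 66, 68, 70, 72, 78, 77, 79, 77, 79, 76, 77, 79, 79, 77, 77, 47, 15] [89, 90, 103, 108, 114, 119, 124, 128, 127, 128, 128, 127, 128, 120]
```

```bash
python3 - <<'E'
from m import *
c=load('pics/wrist7.npz')
W=np.array([plane(c,*v,.094)[:2] for v in((280.5,114),(368.5,109.5),(323.5,186))]);k=W.mean(0)
print(W,np.linalg.norm(W-k,axis=1),k)
for a in(AX,np.array([.547,.0304])):print(np.hypot(*(k-a)),np.degrees(np.arctan2(*(k-a)[::-1])))
# tab edges
m=(cloud(c)[...,2]>.1235)&(cloud(c)[...,2]<.134)
for col in range(185,292,12):
    v=np.nonzero(m[190:262,col])[0]+190
    a,b=plane(c,col,v.min(),.128),plane(c,col,v.max(),.128);mid=(a+b)/2
    print(col,v.min(),v.max(),mid[:2].round(4),np.hypot(*(a-b)[:2]).round(4),np.degrees(np.arctan2(*(mid[:2]-AX)[::-1])).round(2))
E
```

```text
[[0.50945555 0.12340986]
 [0.51263541 0.16757418]
 [0.55007303 0.14299891]] [0.02578264 0.02560105 0.0260714 ] [0.52405466 0.14466098]
0.11659544838975902 102.20292916451898
0.11654209984045033 101.35483314597212
185 218 245 [0.5529 0.0734] 0.0133 84.42
197 217 245 [0.5533 0.0788] 0.0137 84.55
209 218 245 [0.5542 0.0841] 0.0132 84.14
221 218 245 [0.5548 0.0894] 0.0132 84.04
233 220 260 [0.5598 0.0941] 0.02 80.1
245 218 253 [0.5582 0.0998] 0.0173 82.21
257 218 253 [0.5588 0.1052] 0.0173 82.26
269 219 257 [0.5607 0.1104] 0.0189 81.41
281 220 260 [0.5624 0.1157] 0.02 80.83
```

Request:
servo_tool(rows=[{"jaw": 1, "x": -0.0051, "y": 0, "z": 0.001, "rx": 0, "ry": -0.667, "rz": 0}, {"jaw": 1, "x": -0.0102, "y": 0, "z": 0.0017, "rx": 0, "ry": -1.333, "rz": 0}, {"jaw": 1, "x": -0.0153, "y": 0, "z": 0.002, "rx": 0, "ry": -2, "rz": 0}, {"jaw": 1, "x": -0.0192, "y": 0, "z": 0.0019, "rx": 0, "ry": -2.5, "rz": 0}, {"jaw": 1, "x": -0.0218, "y": 0, "z": 0.0018, "rx": 0, "ry": -2.83, "rz": 0}])

```text
time: 5.37
tool_pos: [0.5533, 0.1057, 0.1039]
tcp_rot: [[0.985, 0.001, -0.172], [0.172, 0.001, 0.985], [0.001, -1.0, 0.001]]
force: [2.8, 2.3, -0.2]
finger_gap: 0.004
```

Request:
servo_tool(rows=[{"jaw": 1, "x": -0.0013, "y": 0, "z": 0, "rx": 0, "ry": -0.167, "rz": 0}, {"jaw": 1, "x": -0.0013, "y": 0, "z": 0, "rx": 0, "ry": -0.167, "rz": 0}, {"jaw": 1, "x": 0.012, "y": 0, "z": 0, "rx": 0, "ry": -0.167, "rz": 0}, {"jaw": 1, "x": 0.024, "y": 0, "z": 0, "rx": 0, "ry": -0.167, "rz": 0}, {"jaw": 1, "x": 0.024, "y": -0.03, "z": 0, "rx": 0, "ry": -0.167, "rz": 0}])

```text
time: 5.78
tool_pos: [0.5759, 0.1093, 0.1297]
tcp_rot: [[0.982, -0.007, -0.187], [0.187, -0.001, 0.982], [-0.007, -1.0, 0.001]]
force: [-0.4, -0.7, -0.7]
finger_gap: 0.002
```

Request:
servo_tool(rows=[{"jaw": 1, "x": 0.02, "y": -0.03, "z": 0, "rx": 0, "ry": 0, "rz": 0}, {"jaw": 1, "x": 0.04, "y": -0.06, "z": 0, "rx": 0, "ry": 0, "rz": 0}, {"jaw": 1, "x": 0.04, "y": -0.08, "z": 0, "rx": 0, "ry": 0, "rz": 0}, {"jaw": 1, "x": 0.04, "y": -0.08, "z": 0, "rx": 0, "ry": 0, "rz": 0}, {"jaw": 1, "x": 0.04, "y": -0.08, "z": 0, "rx": 0, "ry": 0, "rz": 0}])

```text
time: 6.2
tool_pos: [0.6163, 0.117, 0.2142]
tcp_rot: [[0.982, 0.001, -0.188], [0.188, -0.0, 0.982], [0.001, -1.0, -0.0]]
force: [0.9, -0.2, -0.7]
finger_gap: 0.003
```

```bash
python3 - <<'E'
from h import *
from rig import manip
s=manip.observe();print(s['time'],s['tool_pos'],s['force'],s['joints'].round(2),s['joint_velocities'].round(3))
for n in('wrist','scene'):
    c=snap(n,n+'8')
    print(tabang(c,AX))
E
```

```text
6.2 [0.61633525 0.11699362 0.21417151] [ 0.87674878 -0.19379041 -0.70316671] [ 0.06  0.45  0.21  1.33 -0.   -0.13] [-0.001  0.009 -0.057 -0.023 -0.001 -0.009]
(1232, array([0.5374, 0.0945, 0.1272]), np.float64(98.95836846024218), np.float64(100.00755186310366), np.float64(0.038963136128988156), np.float64(0.0909795352389443))
(19, array([0.5427, 0.0791, 0.1276]), np.float64(94.92890784309876), np.float64(97.09875328056395), np.float64(0.03795514869735572), np.float64(0.06546572105364809))
```

View pics/wrist8.png

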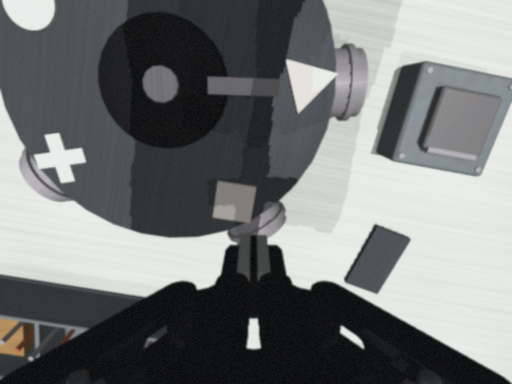

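```bash
python3 - <<'E'
from m import *
c=load('pics/wrist8.npz');P=cloud(c)
i=cv2.imread('pics/wrist8.png');cv2.imwrite('pics/w8c.png',cv2.resize(i[30:150,130:370],None,fx=3.3,fy=3.3,interpolation=2))
W=np.array([plane(c,*v,.094)[:2] for v in((286,59),(337,74),(298.5,115))]);k=W.mean(0)
print(W.round(4),np.linalg.norm(W-k,axis=1),k)
m=(abs(P[...,2]-.11)<.004)&(c['p'].min(2)>60)&(np.hypot(P[...,0]-AX[0],P[...,1]-AX[1])<.016)
v,u=np.nonzero(m);h=plane(c,u.mean(),v.mean(),.11)[:2];print('hub',h,len(v))
for a in(AX,h):print(np.hypot(*(k-a)),np.degrees(np.arctan2(*(k-a)[::-1])))
m=(P[...,2]>.1235)&(P[...,2]<.134)
for col in range(209,284,8):
    v=np.nonzero(m[60:115,col])[0]+60
    if len(v)==0: continue
    a,b=plane(c,col,v.min(),.128),plane(c,col,v.max(),.128);mid=(a+b)/2
    print(col,v.min(),v.max(),mid[:2].round(4),np.hypot(*(a-b)[:2]).round(4),np.degrees(np.arctan2(*(mid[:2]-h)[::-1])).round(2))
E
```

```text
[[0.5098 0.1238]
 [0.513  0.1676]
 [0.5509 0.144 ]] [0.02594174 0.02522202 0.02636017] [0.52457843 0.14514051]
hub [0.54750446 0.02998625] 1026
0.11695503722101827 101.90248156391075
0.11741425022046842 101.25977784086909
209 77 93 [0.5414 0.07  ] 0.011 98.73
217 77 93 [0.5403 0.0757] 0.011 98.99
225 77 94 [0.5395 0.0815] 0.0117 98.81
233 78 94 [0.5388 0.0873] 0.011 98.68
241 78 94 [0.5377 0.093 ] 0.011 98.88
249 78 95 [0.5369 0.0988] 0.0117 98.75
257 78 95 [0.5358 0.1045] 0.0117 98.91
265 79 95 [0.5351 0.1103] 0.011 98.81
273 79 95 [0.534 0.116] 0.011 98.95
```

View pics/w8c.png

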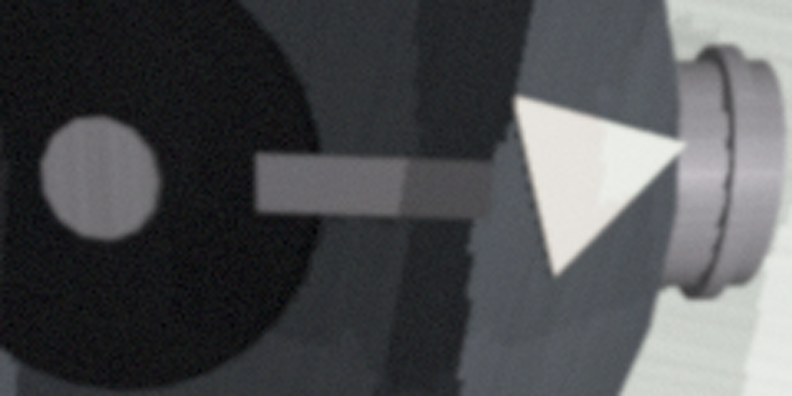

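Request:
servo_tool(rows=[{"jaw": 1, "x": -0.02, "y": 0.035, "z": 0, "rx": 0, "ry": 0, "rz": 0}, {"jaw": 1, "x": -0.03, "y": 0.07, "z": 0, "rx": 0, "ry": 0, "rz": 0}, {"jaw": 1, "x": -0.03, "y": 0.1, "z": 0, "rx": 0, "ry": 0, "rz": 0}, {"jaw": 1, "x": -0.03, "y": 0.11, "z": 0, "rx": 0, "ry": 0, "rz": 0}, {"jaw": 1, "x": -0.04, "y": 0.11, "z": 0, "rx": 0, "ry": 0, "rz": 0}])

```text
time: 6.72
tool_pos: [0.5754, 0.1095, 0.1007]
tcp_rot: [[0.982, -0.005, -0.189], [0.189, -0.0, 0.982], [-0.005, -1.0, 0.001]]
force: [-0.4, -0.3, 0.1]
finger_gap: -0.001
```

Request:
servo_tool(rows=[{"jaw": 1, "x": -0.012, "y": 0, "z": 0, "rx": 0, "ry": 0, "rz": 0}, {"jaw": 1, "x": -0.021, "y": 0, "z": 0, "rx": 0, "ry": 0, "rz": 0}, {"jaw": 1, "x": -0.0253, "y": 0, "z": 0, "rx": 0, "ry": 0, "rz": 0}, {"jaw": 1, "x": -0.027, "y": 0, "z": 0.0004, "rx": 0, "ry": -0.2, "rz": 0}, {"jaw": 1, "x": -0.0282, "y": 0, "z": 0.0006, "rx": 0, "ry": -0.4, "rz": 0}])

```text
time: 7.13
tool_pos: [0.5493, 0.105, 0.1043]
tcp_rot: [[0.972, 0.001, -0.233], [0.233, 0.0, 0.972], [0.001, -1.0, -0.0]]
force: [1.4, 1.9, -0.0]
finger_gap: 0.003
```

Request:
servo_tool(rows=[{"jaw": 1, "x": 0, "y": 0, "z": 0, "rx": 0, "ry": 0, "rz": 0}, {"jaw": 1, "x": 0, "y": 0, "z": 0, "rx": 0, "ry": 0, "rz": 0}, {"jaw": 1, "x": 0.014, "y": 0, "z": 0, "rx": 0, "ry": 0, "rz": 0}, {"jaw": 1, "x": 0.026, "y": 0, "z": 0, "rx": 0, "ry": 0, "rz": 0}, {"jaw": 1, "x": 0.026, "y": -0.03, "z": 0, "rx": 0, "ry": 0, "rz": 0}])

```text
time: 7.55
tool_pos: [0.5734, 0.1109, 0.1296]
tcp_rot: [[0.973, -0.007, -0.231], [0.231, -0.0, 0.973], [-0.007, -1.0, 0.001]]
force: [-0.2, 0.1, -1.7]
finger_gap: 0.004
```

Request:
servo_tool(rows=[{"jaw": 1, "x": 0.02, "y": -0.03, "z": 0, "rx": 0, "ry": 0, "rz": 0}, {"jaw": 1, "x": 0.04, "y": -0.06, "z": 0, "rx": 0, "ry": 0, "rz": 0}, {"jaw": 1, "x": 0.04, "y": -0.08, "z": 0, "rx": 0, "ry": 0, "rz": 0}, {"jaw": 1, "x": 0.04, "y": -0.08, "z": 0, "rx": 0, "ry": 0, "rz": 0}, {"jaw": 1, "x": 0.04, "y": -0.08, "z": 0, "rx": 0, "ry": 0, "rz": 0}])

```text
time: 7.97
tool_pos: [0.6135, 0.1201, 0.2142]
tcp_rot: [[0.973, 0.001, -0.231], [0.231, -0.0, 0.973], [0.001, -1.0, -0.0]]
force: [0.0, -0.8, -0.6]
finger_gap: 0.002
```

```bash
python3 - <<'E'
from m import *
from rig import manip
s=manip.observe();print(s['time'],s['tool_pos'],s['force'],s['joints'].round(2))
c=snap('wrist','wrist9');P=cloud(c)
i=cv2.imread('pics/wrist9.png');cv2.imwrite('pics/w9c.png',cv2.resize(i[30:150,130:370],None,fx=3.3,fy=3.3,interpolation=2))
m=(abs(P[...,2]-.11)<.004)&(c['p'].min(2)>60)&(np.hypot(P[...,0]-AX[0],P[...,1]-AX[1])<.016)
v,u=np.nonzero(m);h=plane(c,u.mean(),v.mean(),.11)[:2];print('hub',h,len(v))
m=(P[...,2]>.1235)&(P[...,2]<.134)
for col in range(209,284,16):
    v=np.nonzero(m[60:115,col])[0]+60
    if len(v)==0: continue
    a,b=plane(c,col,v.min(),.128),plane(c,col,v.max(),.128);mid=(a+b)/2
    print(col,v.min(),v.max(),mid[:2].round(4),np.degrees(np.arctan2(*(mid[:2]-h)[::-1])).round(2))
E
```

```text
7.9667 [0.61346558 0.12014241 0.21418369] [ 0.04338229 -0.76131891 -0.62268742] [ 0.06  0.44  0.2   1.33 -0.   -0.17]
hub [0.5474045  0.02999681] 1034
209 76 92 [0.54   0.0697] 100.57
225 76 93 [0.5377 0.0811] 100.81
241 77 93 [0.5353 0.0924] 100.97
257 78 94 [0.5333 0.1039] 100.81
273 78 95 [0.5309 0.1153] 100.93
```

View pics/w9c.png

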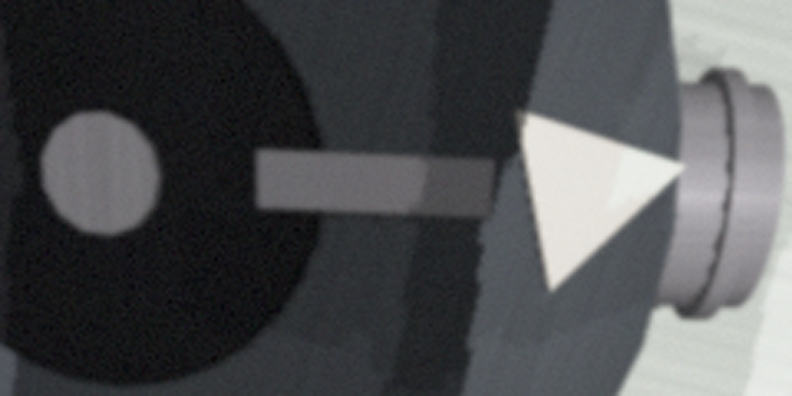

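Request:
servo_tool(rows=[{"jaw": 1, "x": -0.013, "y": 0, "z": -0.036, "rx": 0, "ry": 0, "rz": 0}, {"jaw": 1, "x": -0.026, "y": 0, "z": -0.072, "rx": 0, "ry": 0, "rz": 0}, {"jaw": 1, "x": -0.039, "y": 0, "z": -0.108, "rx": 0, "ry": 0, "rz": 0}, {"jaw": 1, "x": -0.052, "y": 0, "z": -0.144, "rx": 0, "ry": 0, "rz": 0}, {"jaw": 1, "x": -0.065, "y": 0, "z": -0.18, "rx": 0, "ry": 0, "rz": 0}])

```text
time: 8.43
tool_pos: [0.5899, -0.0715, 0.2126]
tcp_rot: [[0.973, -0.002, -0.231], [0.231, 0.0, 0.973], [-0.002, -1.0, 0.001]]
force: [0.9, 0.1, 0.1]
finger_gap: -0.003
```

Request:
servo_tool(rows=[{"jaw": 1, "x": -0.013, "y": 0, "z": -0.036, "rx": 0, "ry": 0, "rz": 0}, {"jaw": 1, "x": -0.026, "y": 0, "z": -0.072, "rx": 0, "ry": 0, "rz": 0}, {"jaw": 1, "x": -0.039, "y": 0, "z": -0.108, "rx": 0, "ry": 0, "rz": 0}, {"jaw": 1, "x": -0.052, "y": 0, "z": -0.144, "rx": 0, "ry": 0, "rz": 0}, {"jaw": 1, "x": -0.065, "y": 0, "z": -0.18, "rx": 0, "ry": 0, "rz": 0}])

```text
time: 8.85
tool_pos: [0.5683, -0.2617, 0.2126]
tcp_rot: [[0.973, -0.002, -0.231], [0.231, 0.001, 0.973], [-0.002, -1.0, 0.002]]
force: [1.3, -0.5, -0.4]
finger_gap: 0.0
```

Request:
servo_tool(rows=[{"jaw": 1, "x": -0.012, "y": 0, "z": -0.03, "rx": 0, "ry": 0, "rz": 0}, {"jaw": 1, "x": -0.024, "y": 0, "z": -0.06, "rx": 0, "ry": 0, "rz": 0}, {"jaw": 1, "x": -0.024, "y": 0, "z": -0.06, "rx": 0, "ry": 0, "rz": 0}, {"jaw": 1, "x": -0.024, "y": 0, "z": -0.06, "rx": 0, "ry": 0, "rz": 0}])

```text
time: 9.18
tool_pos: [0.559, -0.3252, 0.2121]
tcp_rot: [[0.974, -0.002, -0.228], [0.228, 0.002, 0.974], [-0.002, -1.0, 0.002]]
force: [-0.6, 0.4, 0.4]
finger_gap: 0.003
```

```bash
python3 - <<'E'
from m import *
from rig import manip
s=manip.observe();print(s['time'],s['tool_pos'],s['tcp_rot'].round(3),s['force'],s['joints'].round(2))
for n in('wrist','scene'):
    c=snap(n,n+'10')
i=cv2.imread('pics/scene10.png');cv2.imwrite('pics/s10c.png',cv2.resize(i[100:260,120:360],None,fx=3,fy=3,interpolation=2))
E
```

```text
9.1833 [ 0.55898467 -0.3252205   0.21211865] [[ 0.974 -0.002 -0.228]
 [ 0.228  0.002  0.974]
 [-0.002 -1.     0.002]] [-0.60561242  0.38483138  0.38924953] [-0.65  0.48  0.27  1.36 -0.   -0.88]
```

View pics/wrist10.png

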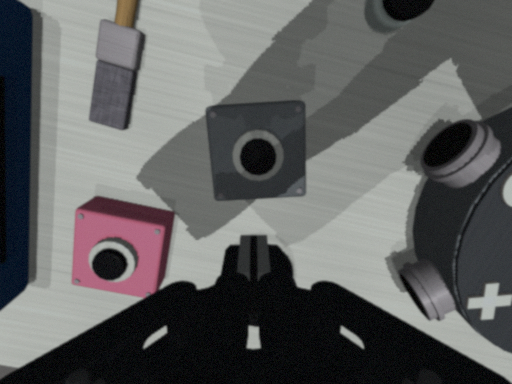

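View pics/s10c.png

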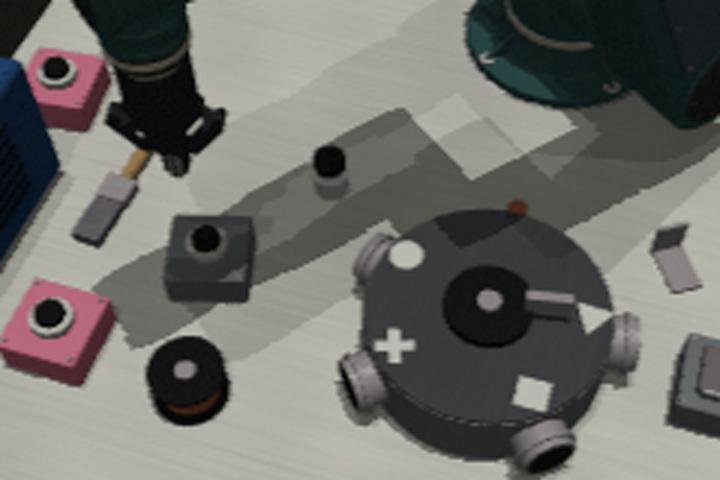

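```bash
python3 - <<'E'
from m import *
from rig import manip
def dark(c,x0,y0,x1,y1,t):
    g=c['p'].max(2)[y0:y1,x0:x1];m=(g<t).astype(np.uint8)
    n,l,s,ce=cv2.connectedComponentsWithStats(m);k=1+np.argmax(s[1:,4]);print(s[k]);return ce[k]+[x0,y0]
w=load('pics/wrist10.npz');s=load('pics/scene0.npz');d=load('pics/side0.npz')
a=dark(w,236,132,282,180,40)
b=dark(s,183,174,196,188,75); e=dark(d,312,233,330,247,75)
print(a,b,e)
print('w+s',tri([(w,*a),(s,*b)]),'w+d',tri([(w,*a),(d,*e)]),'all',tri([(w,*a),(s,*b),(d,*e)]))
P=cloud(w);print('depth z',np.median(P[150:164,250:266,2]),'wrist@dep',dep(w,*a), 'ring',np.median(P[150:160,236:240,2]))
st=manip.observe();R=st['tcp_rot'];k=dep(w,*a);print((k-st['tool_pos'])@R)
print('tips',tips(w,st))
E
```

```text
[  5   7  35  36 984]
[ 1  1 10  9 69]
[ 3  1 11  9 75]
[257.76626016 156.49186992] [188.20289855 179.14492754] [320.30666667 238.16      ]
w+s [ 0.53947927 -0.32500011  0.06844683] w+d [ 0.54012274 -0.3243913   0.06383398] all [ 0.53877368 -0.32529921  0.06606984]
depth z 0.07124112533647753 wrist@dep [ 0.53890229 -0.3250914   0.07129404] ring 0.06124881410849234
[-0.02053178  0.14168627  0.00289108]
tips (np.int64(2740), array([-0.0167, -0.0129, -0.009 ]), np.float64(0.22197421413997662))
```

Request:
servo_tool(rows=[{"jaw": 1, "x": -0.0205, "y": 0.02, "z": 0.003, "rx": 0, "ry": 0, "rz": 0}, {"jaw": 1, "x": -0.0205, "y": 0.06, "z": 0.003, "rx": 0, "ry": 0, "rz": 0}, {"jaw": 1, "x": -0.0205, "y": 0.095, "z": 0.003, "rx": 0, "ry": 0, "rz": 0}, {"jaw": 1, "x": -0.0205, "y": 0.12, "z": 0.003, "rx": 0, "ry": 0, "rz": 0}, {"jaw": 1, "x": -0.0205, "y": 0.13, "z": 0.003, "rx": 0, "ry": 0, "rz": 0}])

```text
time: 9.7
tool_pos: [0.5381, -0.3233, 0.0803]
tcp_rot: [[0.973, -0.004, -0.232], [0.232, 0.003, 0.973], [-0.003, -1.0, 0.004]]
force: [-0.0, 0.9, -0.3]
finger_gap: -0.002
```

Request:
servo_tool(rows=[{"jaw": 1, "x": 0, "y": 0.005, "z": 0, "rx": 0, "ry": 0, "rz": 0}, {"jaw": 1, "x": 0, "y": 0.01, "z": 0, "rx": 0, "ry": 0, "rz": 0}, {"jaw": 1, "x": 0, "y": 0.012, "z": 0, "rx": 0, "ry": 0, "rz": 0}, {"jaw": 1, "x": 0, "y": 0.012, "z": 0, "rx": 0, "ry": 0, "rz": 0}])

```text
time: 10.03
tool_pos: [0.54, -0.3261, 0.0726]
tcp_rot: [[0.973, 0.001, -0.231], [0.231, -0.001, 0.973], [0.001, -1.0, -0.001]]
force: [0.5, -0.8, -0.2]
finger_gap: -0.002
```

```bash
python3 - <<'E'
from m import *
from rig import manip
st=manip.observe();print(st['time'],st['tool_pos'],st['force'])
c=snap('wrist','wrist11');print(tips(c,st));c=snap('side','side11')
i=cv2.imread('pics/side11.png');a=cv2.imread('pics/wrist11.png')
cv2.imwrite('pics/c11.png',np.hstack([a[130:330,130:380],cv2.resize(i[190:290,270:370],(400,400),interpolation=2)[:200*1] if 0 else cv2.resize(i[200:270,285:355],(200,200),interpolation=2)]))
E
```

```text
10.0333 [ 0.54003868 -0.3260782   0.0726069 ] [ 0.51147621 -0.76613789 -0.2049832 ]
(np.int64(5652), array([0.0115, 0.0123, 0.025 ]), np.float64(0.04762153481802092))
```

View pics/c11.png

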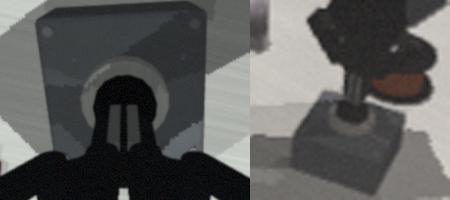

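Request:
servo_tool(rows=[{"jaw": 1, "x": 0, "y": 0.004, "z": 0, "rx": 0, "ry": 0, "rz": 0}, {"jaw": 1, "x": 0, "y": 0.008, "z": 0, "rx": 0, "ry": 0, "rz": 0}, {"jaw": 1, "x": 0, "y": 0.011, "z": 0, "rx": 0, "ry": 0, "rz": 0}, {"jaw": 1, "x": 0, "y": 0.013, "z": 0, "rx": 0, "ry": 0, "rz": 0}, {"jaw": 1, "x": 0, "y": 0.014, "z": 0, "rx": 0, "ry": 0, "rz": 0}])

```text
time: 10.55
tool_pos: [0.5398, -0.3263, 0.0583]
tcp_rot: [[0.973, 0.001, -0.231], [0.231, -0.001, 0.973], [0.001, -1.0, -0.001]]
force: [-3.3, 3.5, 20.0]
finger_gap: 0.002
```

Request:
servo_tool(rows=[{"jaw": 1, "x": 0, "y": 0.001, "z": 0, "rx": 0, "ry": 0, "rz": 0}, {"jaw": 1, "x": 0, "y": 0.002, "z": 0, "rx": 0, "ry": 0, "rz": 0}, {"jaw": 1, "x": 0, "y": 0.002, "z": 0, "rx": 0, "ry": 0, "rz": 0}])

```text
time: 10.8
tool_pos: [0.5399, -0.3264, 0.0581]
tcp_rot: [[0.973, 0.002, -0.231], [0.231, -0.002, 0.973], [0.002, -1.0, -0.002]]
force: [-6.1, 4.5, 30.0]
finger_gap: 0.004
```

```bash
python3 - <<'E'
from m import *
from rig import manip
st=manip.observe();print(st['time'],st['tool_pos'],st['force'],st['moment'])
c=snap('wrist','wrist12');d=snap('side','side12')
P=cloud(c);R=st['tcp_rot'];q=(P-st['tool_pos'])@R
k=np.array([.539,-.3251]);r=np.hypot(P[...,0]-k[0],P[...,1]-k[1])
m=(r<.017)&(P[...,2]<.085)&(c['p'].max(2)<45)&(q[...,0]<-.0125);print(m.sum(),np.percentile(P[m][:,2],[5,25,50,75,95]))
m=(r>.02)&(r<.024)&(P[...,2]>.055)&(P[...,2]<.075);print('ring',m.sum(),np.median(P[m][:,2]))
i=cv2.imread('pics/side12.png');a=cv2.imread('pics/wrist12.png')
cv2.imwrite('pics/c12.png',np.hstack([cv2.resize(a[140:290,180:330],(400,400),interpolation=2),cv2.resize(i[200:270,285:355],(400,400),interpolation=2)]))
E
```

```text
10.8 [ 0.53990084 -0.32635364  0.05807615] [-6.10084363  4.5406342  30.03155875] [0.89695924 1.31978734 0.01907666]
366 [0.06227819 0.06374026 0.06438028 0.06497796 0.06557963]
ring 1336 0.061281740392417114
```

View pics/c12.png

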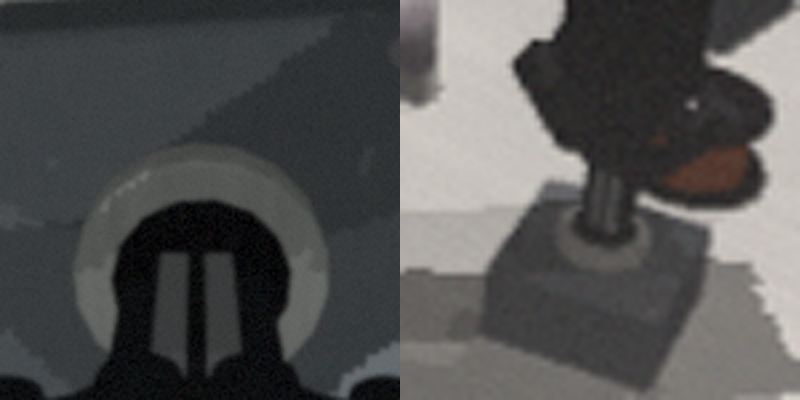

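Button face now reads z ≈ 0.0645 (was 0.071), only ~3 mm above the ring: it is fully down. Release upward.

Request:
servo_tool(rows=[{"jaw": 1, "x": 0, "y": -0.006, "z": 0, "rx": 0, "ry": 0, "rz": 0}, {"jaw": 1, "x": 0, "y": -0.02, "z": 0, "rx": 0, "ry": 0, "rz": 0}, {"jaw": 1, "x": 0, "y": -0.055, "z": 0, "rx": 0, "ry": 0, "rz": 0}, {"jaw": 1, "x": 0, "y": -0.09, "z": 0, "rx": 0, "ry": 0, "rz": 0}, {"jaw": 1, "x": 0, "y": -0.12, "z": 0, "rx": 0, "ry": 0, "rz": 0}])

```text
time: 11.32
tool_pos: [0.5392, -0.3258, 0.1776]
tcp_rot: [[0.973, -0.0, -0.231], [0.231, 0.0, 0.973], [-0.0, -1.0, 0.0]]
force: [0.3, -0.8, -0.3]
finger_gap: 0.003
```

Request:
servo_tool(rows=[{"jaw": 1, "x": 0.01, "y": -0.02, "z": 0, "rx": 0, "ry": 0, "rz": 0}, {"jaw": 1, "x": 0.02, "y": -0.04, "z": 0, "rx": 0, "ry": 0, "rz": 0}, {"jaw": 1, "x": 0.02, "y": -0.04, "z": 0, "rx": 0, "ry": 0, "rz": 0}, {"jaw": 1, "x": 0.02, "y": -0.04, "z": 0, "rx": 0, "ry": 0, "rz": 0}])

```text
time: 11.65
tool_pos: [0.5594, -0.3214, 0.216]
tcp_rot: [[0.973, 0.001, -0.231], [0.231, -0.001, 0.973], [0.001, -1.0, -0.001]]
force: [0.1, -0.2, -0.4]
finger_gap: 0.0
```

```bash
python3 - <<'E'
from m import *
from rig import manip
st=manip.observe();print(st['time'],st['tool_pos'],st['force'])
c=snap('wrist','wrist13');d=snap('scene','scene13')
P=cloud(c);k=np.array([.539,-.3251]);r=np.hypot(P[...,0]-k[0],P[...,1]-k[1])
m=(r<.012);print('button z',m.sum(),np.median(P[m][:,2]))
print('tab scene',tabang(d,[.5475,.03]))
# bystander/tag pixel shifts scene0 vs scene13
i=cv2.imread('pics/scene13.png');cv2.imwrite('pics/s13c.png',cv2.resize(i[100:300,120:440],None,fx=2.5,fy=2.5,interpolation=2))
E
```

```text
11.65 [ 0.55937222 -0.32141306  0.21598873] [ 0.14756753 -0.1564121  -0.41954242]
button z 7466 0.2988366557683692
tab scene (64, array([0.536 , 0.0926, 0.1277]), np.float64(101.00217047526003), np.float64(100.43529188027847), np.float64(0.038450174838779584), np.float64(0.08870124490306265))
```

View pics/s13c.png

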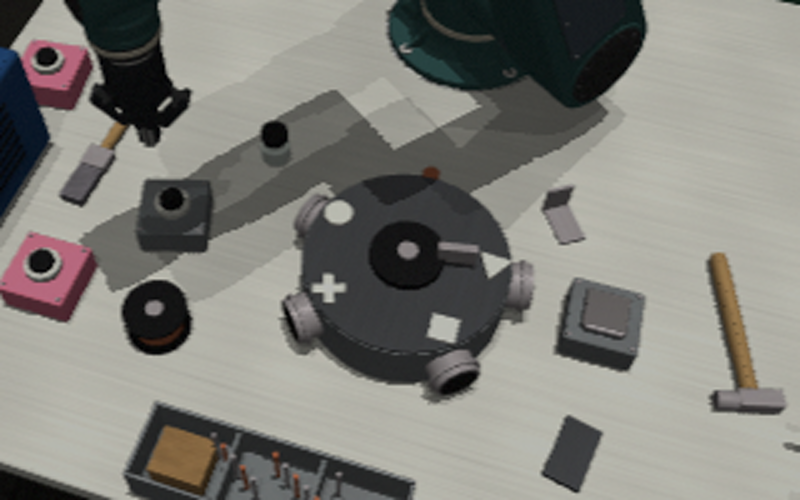

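```bash
python3 - <<'E'
from m import *
from rig import manip
c=load('pics/wrist13.npz');P=cloud(c);r=np.hypot(P[...,0]-.539,P[...,1]+.3251)
m=(r<.012)&(P[...,2]<.12);z=np.median(P[m][:,2]);print('button z',m.sum(),z)
if m.sum()>50 and z>.069: print(manip.finish_job())
E
```

```text
button z 470 0.07131541582380216
the job is handed in; nothing more can be done
None
```

The tab now points at the triangular tag. After setting it I pressed the start button on the grey box fully down and let it come up. The job was handed in at about 11.7 s of the 54 s allowed.

**Tab:** I pushed it round with the outside of the shut fingers, checked it and nudged it about 2° more. In the wrist camera it ended at about 100.8°, against about 101.3° for the triangle's centre. That is roughly 1 mm at the tag. After the press, the scene camera still showed it at about 100.4–101.0°.

**Button:** The top face dropped from z 0.071 to about 0.0645, and the force reached about 30 N, as against a hard stop. After release it read 0.0713, so it is up again.

**Bystanders:** In the last scene picture the bystanders look where they were, and the gripper stands clear with about 0 N on it. I compared them by eye only, not by measurement.

**What disagreed:** The shut fingertips measured about 9 mm behind the TCP, not 19 mm ahead as the text says. My first pass therefore went over the tab without touching it, and I used the measured value from then on. The estimates of the gate's axis differed by about 1–2 mm, or about 1° in the triangle's direction. The button's height from two views (0.064–0.068) was lower than the depth reading of 0.071, which the press fits better.

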